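# Tip out the scrap nuts, keep the bearing ball, show it to the inspection camera

## Robot

A 7-joint arm with a two-finger parallel gripper is mounted at the origin on a cart in front of the work surface, level with it; the furniture and walls round the work are solid. World frame = base frame: x ahead of the robot, y to its left, z up, the work surface at z = 0. Lengths are in m, angles in rad, forces in N, time in s.
With the tool pointing down it reaches from about 0.35 to 0.9 m from the base axis. Payload 8.1 kg.
Tool frame: the origin (TCP) lies midway between the tips of the shut fingers; the grasp point (between the pads) lies 19 mm behind it; z points along the fingers, y is the direction in which the jaws open and shut (so a half turn about z gives the same grasp; the last joint's range is limited). The gripper opens to 92 mm and grips with 3 to 60 N. Pads are 19 mm wide; open, the fingers measure 130 mm over their backs; the gripper's body (75 mm by 190 mm) begins 47 mm behind the grasp point.
Start: joints at [1.017, 0.434, 0.025, 1.573, -0.012, 1.134, -0.075], TCP at [0.272, -0.563, 0.227] pointing down, gripper open.
Joint ranges: [-2.62, 2.62], [-0.44, 2.09], [-1.27, 1.32], [0.08, 2.57], [-1.32, 4.46], [0.12, 2], [-2.74, 2.74]. Speed limits (rad/s): [2.22, 2.22, 3.01, 3.01, 3.14, 3.14, 3.14].

## Interface

Orientations are given as a rotation vector (axis times angle).
In Python, from cell import arm gives the robot as it stands. The module is installed in compiled form; this text tells all that it offers.
- The arm moves only by the tool jog_arm, never from a script. Its argument "increments" is a list of rows, each an object with "slide": the shift along the tool's x, y, z in mm, a list of three; "roll": the turn about the tool's z in rad; "gripper": the opening, from 0 (shut) to 1 (fully open). In form: [{"slide": [x, y, z], "roll": roll, "gripper": gripper}, ...]. A call has exactly 10 rows; each row is the pose to reach, as a shift and turn from the pose commanded when the call began, along the tool's axes at that moment; what a row does not reach only later rows make up. A row lasts 1/12 s, in which the tool goes at most 41.7 mm and 7.16 degrees, less where a joint would pass 70% of its speed; a pose out of reach is approached as far as the arm can. A call with a gripper value outside its range is refused whole. The fingers move at their own pace and stop on an object; "newtons" is the grip in N (left out, the last holds). Time passes only in rows, so rows that repeat a pose let the fingers close, or fill a call up. It gives the time, the measured TCP pose, the force and the opening at its end, in the units of the state.
- arm.observe(): the state, without advancing time (a new reading comes with each control period).
- arm.get_image(name): name is "scene" or "top"; returns a dict with "frame" (384x512x3 uint8, blue, green, red), "depth" (384x512 float32, m along the optical axis (not along the pixel's ray), 0 where there is no reading), "intrinsics" (3x3 intrinsics, pixels), "dist_coeffs" ([k1, k2, p1, p2, k3] as OpenCV has them; the pictures are not rectified), "R" (3x3) and "t" (3): a world point X has camera coordinates R X + t. Camera axes: x right, y down, z forward; pixel columns grow to the right and rows downward; lengths in m; the calibration is good to about 2 mm. A picture is of the moment at which its call begins.
- arm.sign_off(): hands the job in, once; it reports no verdict.
The state is a dict: "clock": time; "joints": joint angles; "dq": joint speeds; "joint_efforts": joint torques, N m; "position": TCP position; "ee_rot": TCP orientation; "force": force on the tool from outside, world axes, zero at the start; "ft_torque": the same for the moment, N m; "width": opening from 0.0 (shut) to 1.0 (fully open).
Only numpy, scipy, OpenCV 4.12 (cv2) and the standard library are available. Lean on these libraries where they do the work, as an engineer would, in place of code of your own. Each camera call takes 0.05 s, during which the arm holds its last target.

## Task

Pick up the teardown tray by its grip, carry it to the scrap bin and tip the three loose hex nuts over its open end into the bin, without ever tipping so far that the steel ball leaves its ring seat. Then carry the tray to the inspection camera and finish holding it there, still and level, its ball end towards the camera and the ball straight in front of the lens, at lens height and 10 cm from it. Keep the gripper off the nuts and the ball, touch the camera and its stand with nothing, and leave the other things on the bench where they are.

Things in the scene. Friction and masses are not known exactly. Their poses are not given: they have to be found in the camera images.
- tray: loose teardown tray of bright sheet aluminium, 0.3 to 0.45 kg, 200 mm long (x), 92 mm wide (y); origin: centre of its underside, z up. Floor top at z=8 mm; walls to z=24 mm at the sides and the ball end (x=-100), open pouring end at x=+100. An upright web with a wooden grip crosses the middle (x=0): nuts lie loose between web and pouring end, the ball sits behind the web
- grip (a point): centre of the tray's wooden grip, 72 mm above the tray's underside, axes as the tray's: a flat-sided block 16 mm thick along x, 72 mm long along y, 36 mm high. Pinch it from above across its 16 mm thickness; nothing else stands higher than 40 mm beside it
- seat (a point): the ball's centre when seated, at x=-58, y=0, z=26 mm of the tray. The seat is a dark steel ring, 33 mm across, hole 19.6 mm, top 19 mm above the tray's underside. The ball rolls out of it when the tray is tipped past about 55 degrees
- ball_center (a point): centre of the loose steel bearing ball, 24 mm diameter, 57 g, sitting in the ring seat and standing clear above the tray's walls
- lip (a point): middle of the tray's pouring edge, bent slightly down, at x=+100, y=0, z=6 mm of the tray. The tray floor is smooth and the nuts oily: they begin to slide at 16 to 25 degrees of nose-down tilt
- nut_0_center (a point): centre of a loose dark steel hex nut, 24 mm over the flats, 13 mm thick, 34 g, flat on the tray's floor
- nut_1_center (a point): centre of the second hex nut, same as the first
- nut_2_center (a point): centre of the third hex nut, same as the first; the nearest to the pouring end
- bin: fixed open scrap bin of grey painted sheet steel, 150 mm (its x) by 190 mm (its y), 80 mm high to its rolled rim (rim top 82 mm), walls 4 mm; origin: centre of its underside. A few old nuts and bolts lie fixed on its floor
- bin_mouth (a point): centre of the bin's open mouth, 80 mm above the bench, axes as the bin's
- cam_stand: fixed stand of the inspection camera: dark base plate 120 x 130 mm, 14 mm thick, a steel column 360 mm high 50 mm behind its origin; the camera barrel, 40 mm across, is clamped to the column and reaches forward over the base. Origin: underside, 10 mm in front of the plate's centre; the camera looks along -x
- lens (a point): centre of the camera's round front face, 72 mm in front of the stand's origin, 170 to 250 mm above the bench depending on where the head is clamped. Axes as the stand's: the camera looks level along this point's -x, so the point 10 cm in front of the lens is x=-0.100, y=0, z=0 of this frame
- marker: bystander: white felt marker with a blue cap, 132 mm, lying; origin at its underside
- spray_cup: bystander: upside-down plastic cup, 96 mm high; origin at its underside
- jar: bystander: small paint jar with white lid, 52 mm across, 66 mm high; origin at its underside
- offcut: bystander: pine offcut 38 x 88 x 19 mm; origin at its underside
- level: bystander: red torpedo level, 216 mm long; origin at its underside
- tape_measure: bystander: grey tape measure standing on edge, 43 x 100 x 77 mm; origin at its underside
- sanding_block: bystander: cork sanding block 58 x 110 x 30 mm; origin at its underside

How it is judged:
On the way, in this order (a step that is already met when the one before it is completed fails the run):
1. the tray is lifted off the bench by its grip with the ball and all three nuts still in it (contact force between the fingers and tray above 1 N and height (world z) of grip above 0.11 m and distance between ball_center and seat below 0.006 m and x of nut_0_center in the frame of tray between 0 and 0.1 m and y of nut_0_center in the frame of tray between -0.046 and 0.046 m and z of nut_0_center in the frame of tray between 0.005 and 0.045 m and x of nut_1_center in the frame of tray between 0 and 0.1 m and y of nut_1_center in the frame of tray between -0.046 and 0.046 m and z of nut_1_center in the frame of tray between 0.005 and 0.045 m and x of nut_2_center in the frame of tray between 0 and 0.1 m and y of nut_2_center in the frame of tray between -0.046 and 0.046 m and z of nut_2_center in the frame of tray between 0.005 and 0.045 m), for 0.2 s.
2. all three nuts are in the bin, tipped from the held tray, with the ball still in its seat (contact force between the fingers and tray above 1 N and distance between ball_center and seat below 0.006 m and x of nut_0_center in the frame of bin between -0.073 and 0.073 m and y of nut_0_center in the frame of bin between -0.093 and 0.093 m and z of each of nut_0_center, nut_1_center, nut_2_center in the frame of bin below 0.07 m and x of nut_1_center in the frame of bin between -0.073 and 0.073 m and y of nut_1_center in the frame of bin between -0.093 and 0.093 m and x of nut_2_center in the frame of bin between -0.073 and 0.073 m and y of nut_2_center in the frame of bin between -0.093 and 0.093 m), for 0.2 s.
At the end, for the whole second after the job is handed in: tray held in the gripper, off bin and camera, at rest, level within 0.1 rad, ball end to the camera within 0.45 rad; ball in its seat (6 mm), its centre 80 to 120 mm before the lens and within 15 mm sideways and in height of the lens axis; all three nuts at rest in the bin (all of step 2 and x of ball_center in the frame of lens between -0.12 and -0.08 m and y of ball_center in the frame of lens between -0.015 and 0.015 m and z of ball_center in the frame of lens between -0.015 and 0.015 m and angle between grip's own z axis and vertical below 0.1 rad and angle between the x axis of tray and the x axis of lens, either way round below 0.45 rad and x of grip in the frame of lens below -0.11 m and linear speed of tray below 0.02 m/s and angular speed of tray below 0.15 rad/s and contact force between tray and bin below 0.1 N and contact force between tray and cam_stand below 0.1 N and linear speed of each of nut_0, nut_1, nut_2 below 0.03 m/s); the arm keeps its last pose, push and grip.
It fails at once if the ball leaves its seat (distance between ball_center and seat above 0.01 m).
It fails at once if the gripper or arm touches a nut or the ball (contact force between any of the fingers, the arm and ball above 0.3 N or contact force between any of the fingers, the arm and nut_0 above 0.3 N or contact force between any of the fingers, the arm and nut_1 above 0.3 N or contact force between any of the fingers, the arm and nut_2 above 0.3 N).
It fails at once if the camera or its stand is touched (contact force between cam_stand and anything else above 0.5 N).
It fails at once if another thing on the bench is moved (distance of any of marker, spray_cup, jar, offcut, level, tape_measure, sanding_block from where it was at the start of the episode above 0.02 m).
It also fails if it takes over 69 s, if anything falls off the work surface, if the arm or the gripper's body presses on something with over 40 N, if the wrist force passes 120 N, or if a joint passes its speed limit or range.

## Working session

There is one attempt and no reset: what is moved stays moved. The work goes in short steps, Python scripts to look and compute and a tool call to move; the robot and the scene stay as the last step left them, time stands still between calls to the robot, and variables do not carry over. Pictures are saved under pics/ and viewed, and the job is handed in when it is done.

Besides the shell and the picture viewer there is one more tool, called after "Emit:" as a command line: name --argument value ..., lists and objects as JSON in quotes. jog_arm: Moves the arm, as the interface text tells. Its arguments: {"type":"object","properties":{"increments":{"type":"array"},"newtons":{"type":"number"}},"required":["increments"]}

```bash
mkdir -p pics
cat > h.py <<'E'
import numpy as np,cv2,pickle
from cell import arm
def snap(tag):
    out={}
    for n in("scene","top"):
        d=arm.get_image(n); out[n]=d; cv2.imwrite(f"pics/{tag}_{n}.png",d["frame"])
    pickle.dump(out,open(f"pics/{tag}.pkl","wb")); return out
def load(tag): return pickle.load(open(f"pics/{tag}.pkl","rb"))
def rays(d,px):
    px=np.asarray(px,float).reshape(-1,1,2)
    n=cv2.undistortPoints(px,d["intrinsics"],d["dist_coeffs"]).reshape(-1,2)
    v=np.c_[n,np.ones(len(n))]@d["R"]; c=-d["R"].T@d["t"]; return c,v
def onz(d,px,z):
    c,v=rays(d,px); return c+v*((z-c[2])/v[:,2])[:,None]
def bydepth(d,px):
    c,v=rays(d,px); p=np.round(np.asarray(px)).astype(int).reshape(-1,2)
    return c+v*d["depth"][p[:,1],p[:,0]][:,None]
def proj(d,X):
    r,_=cv2.Rodrigues(d["R"]); return cv2.projectPoints(np.asarray(X,float).reshape(-1,1,3),r,d["t"].reshape(3,1),d["intrinsics"],d["dist_coeffs"])[0].reshape(-1,2)
def cloud(d):
    h,w=d["depth"].shape; u,v=np.meshgrid(np.arange(w),np.arange(h)); px=np.c_[u.ravel(),v.ravel()]
    X=bydepth(d,px).reshape(h,w,3); X[d["depth"]==0]=np.nan; return X
E
python3 - <<'E'
from h import *
s=arm.observe()
for k,v in s.items(): print(k,np.round(v,3))
o=snap("a")
for n in o: print(n,-o[n]["R"].T@o[n]["t"],o[n]["R"][2])
E
```

```text
clock 0.0
joints [ 1.017  0.435  0.025  1.574 -0.012  1.134 -0.075]
dq [-0.     0.001 -0.002 -0.001 -0.001 -0.002 -0.001]
joint_efforts [-1.0000e-03 -6.6786e+01  9.8500e-01 -3.1446e+01 -6.1000e-02  4.3000e-02
  0.0000e+00]
position [ 0.272 -0.562  0.226]
ee_rot [-3.061e+00 -7.020e-01  1.000e-03]
force [ 0.191  0.075 -0.22 ]
ft_torque [ 0.037 -0.021  0.032]
width 0.999
scene [-0.4923183   0.65434866  0.75680387] [ 0.7201472  -0.53788516 -0.43825513]
top [ 0.37152721 -0.12477216  1.5416125 ] [ 0.1093607  -0.02144325 -0.99377081]
```

```bash
ls pics
```

```text
a.pkl
a_scene.png
a_top.png
```

View pics/a_scene.png

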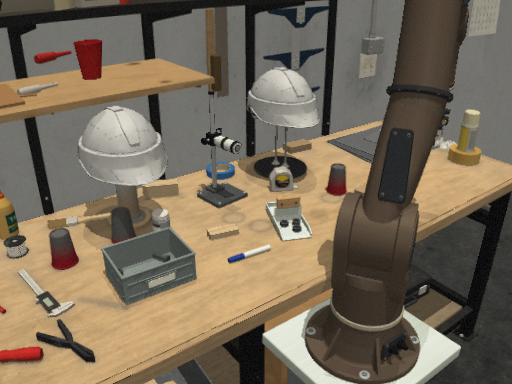

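View pics/a_top.png

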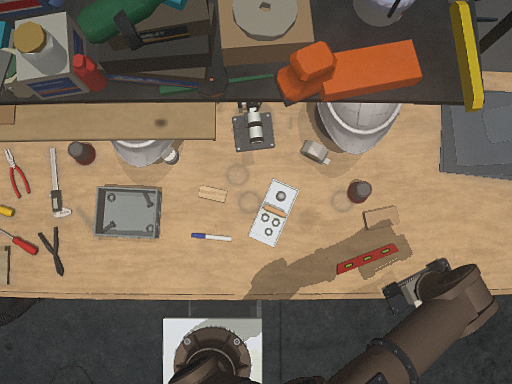

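Run:
```python
from h import *
o=load("a")
t=o["top"]["frame"]; s=o["scene"]["frame"]
cv2.imwrite("pics/a_t2.png",cv2.resize(t[90:260,80:310],None,fx=3.4,fy=3.4,interpolation=cv2.INTER_CUBIC))
cv2.imwrite("pics/a_s2.png",cv2.resize(s[120:300,90:320],None,fx=3.3,fy=3.3,interpolation=cv2.INTER_CUBIC))
X=cloud(o["top"])
for n,(u,v) in dict(bench=(220,260),shelf=(50,120),shelf2=(210,130),tray=(282,196),bin=(98,200),bintop=(130,187),cam=(254,118),binfloor=(130,215)).items(): print(n,X[v,u].round(3))
```

```text
bench [ 0.334 -0.028  0.004]
shelf [0.678 0.359 0.449]
shelf2 [ 0.65  -0.03   0.448]
tray [ 0.538 -0.227  0.037]
bin [0.522 0.354 0.072]
bintop [0.573 0.271 0.   ]
cam [ 0.744 -0.136  0.216]
binfloor [0.48  0.268 0.003]
```

View pics/a_t2.png

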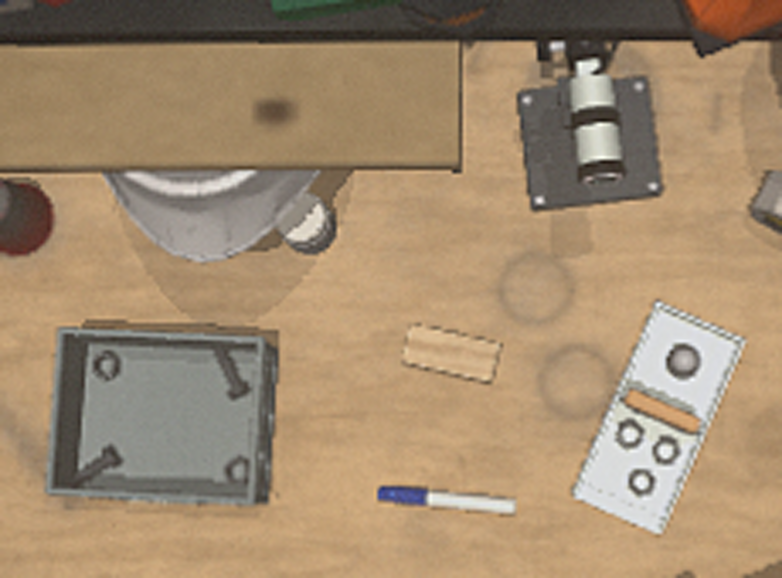

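View pics/a_s2.png

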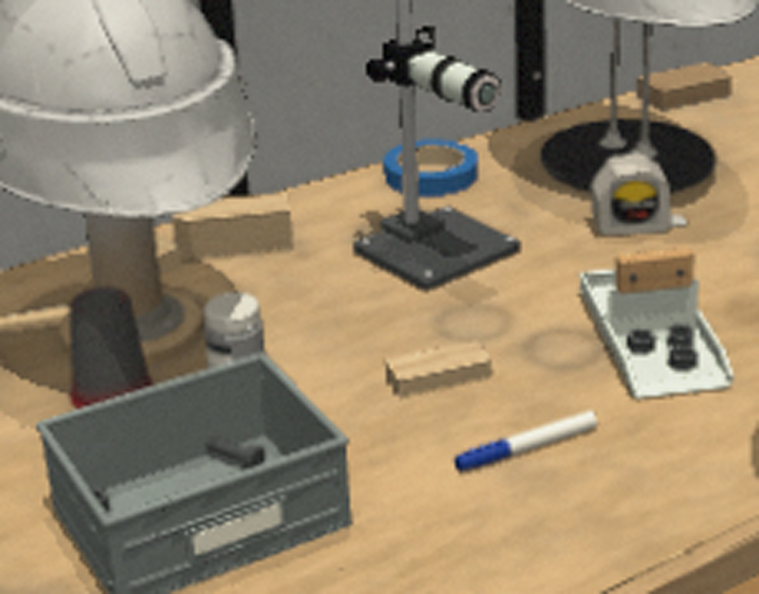

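```bash
cat > meas.py <<'E'
from h import *
import sys
o=load(sys.argv[1]); d=o["top"]; X=cloud(d)
f=d["frame"].astype(int)
# tray
roi=np.zeros(f.shape[:2],bool); roi[165:260,235:315]=1
m=(f.min(2)>165)&roi
m=cv2.morphologyEx(m.astype(np.uint8),cv2.MORPH_CLOSE,np.ones((9,9)))
cs,_=cv2.findContours(m,cv2.RETR_EXTERNAL,cv2.CHAIN_APPROX_NONE); c=max(cs,key=cv2.contourArea)
r=cv2.minAreaRect(c); print("rect",r)
ap=cv2.approxPolyDP(c,6,True).reshape(-1,2); print(ap.tolist()); 
for z in(0.008,.024): print(z,onz(d,ap,z).round(4).tolist())
# grip by depth
g=roi&(X[...,2]>.075)&(X[...,2]<.11)
print("grip n",g.sum(),np.nanmedian(X[g],0))
P=X[g][:,:2]; u,s,vt=np.linalg.svd(P-P.mean(0)); print("grip mid",(P.mean(0)),"axis",vt[0],"ext",np.ptp((P-P.mean(0))@vt.T,axis=0),X[g][:,2].max())
gp=np.argwhere(g)[:,::-1]; gr=cv2.minAreaRect(gp.astype(np.float32)); print(gr); print(onz(d,[gr[0]],.090))
bx=cv2.boxPoints(gr); print(onz(d,bx,.09).round(4).tolist())
E
python3 meas.py a
python3 - <<'E'
from h import *
o=load("a")
for n in o:
  d=o[n]; X=cloud(d)
  g=(X[...,0]>.55)&(X[...,0]<.8)&(X[...,1]>-.25)&(X[...,1]<-.05)&(X[...,2]>.12)&(X[...,2]<.3)
  P=X[g]; print(n,len(P),P.min(0).round(3),P.max(0).round(3))
E
```

```text
rect ((273.3294982910156, 212.67539978027344), (28.629913330078125, 62.4704704284668), 23.629377365112305)
[[274, 179], [249, 233], [272, 246], [298, 191]]
0.008 [[0.5973, -0.2033, 0.008], [0.4212, -0.1213, 0.008], [0.379, -0.1954, 0.008], [0.5577, -0.2816, 0.008]]
0.024 [[0.595, -0.2025, 0.024], [0.4207, -0.1213, 0.024], [0.379, -0.1947, 0.024], [0.5557, -0.28, 0.024]]
grip n 128 [ 0.48625506 -0.20143201  0.08914447]
grip mid [ 0.48691351 -0.20045015] axis [-0.40680516 -0.91351495] ext [0.07163436 0.01687847] 0.09807159916855879
((274.62933349609375, 210.6982879638672), (23.241243362426758, 5.514871120452881), 23.198591232299805)
[[ 0.48677285 -0.20038272  0.09      ]]
[[0.4931, -0.1642, 0.09], [0.5088, -0.171, 0.09], [0.4804, -0.2366, 0.09], [0.4648, -0.2298, 0.09]]
scene 650 [ 0.671 -0.159  0.121] [ 0.8   -0.081  0.299]
top 583 [ 0.672 -0.162  0.184] [ 0.796 -0.09   0.235]
```

Run:
```python
from h import *
o=load("a"); d=o["top"]; f=d["frame"].astype(int)
cr=np.array([[520,93],[653,78],[662,193],[535,210]])/3.4+[80,90]-0.35
P=onz(d,cr,.014); print("base corners",P.round(4).tolist()); 
print([np.linalg.norm(P[i,:2]-P[(i+1)%4,:2]).round(4) for i in range(4)])
X=cloud(d); g=(X[...,0]>.6)&(X[...,0]<.79)&(X[...,1]>-.2)&(X[...,1]<-.08)&(X[...,2]>.15)&(X[...,2]<.3)
for x0 in np.arange(.66,.8,.01):
  q=X[g&(X[...,0]>=x0)&(X[...,0]<x0+.01)]
  if len(q): print(round(x0,2),len(q),"y",q[:,1].min().round(4),q[:,1].max().round(4),"zmax",q[:,2].max().round(4),"z95",np.percentile(q[:,2],90).round(4))
s=o["scene"]["frame"]; cv2.imwrite("pics/a_lens.png",cv2.resize(s[120:175,185:260],None,fx=9,fy=9,interpolation=cv2.INTER_CUBIC))
cv2.imwrite("pics/a_lenst.png",cv2.resize(d["frame"][95:160,225:285],None,fx=9,fy=9,interpolation=cv2.INTER_CUBIC))
```

```text
base corners [[0.8043, -0.0672, 0.014], [0.8197, -0.1971, 0.014], [0.7048, -0.205, 0.014], [0.6879, -0.0823, 0.014]]
[np.float64(0.1308), np.float64(0.1152), np.float64(0.1239), np.float64(0.1173)]
0.67 47 y -0.1623 -0.1249 zmax 0.2277 z95 0.2206
0.68 45 y -0.1623 -0.1249 zmax 0.2247 z95 0.2233
0.69 45 y -0.1594 -0.1249 zmax 0.2234 z95 0.2207
0.7 45 y -0.1595 -0.122 zmax 0.2255 z95 0.2216
0.71 48 y -0.1567 -0.122 zmax 0.2225 z95 0.2208
0.72 51 y -0.1598 -0.1191 zmax 0.2247 z95 0.2228
0.73 41 y -0.1567 -0.1191 zmax 0.2259 z95 0.2224
0.74 45 y -0.1539 -0.1191 zmax 0.2232 z95 0.2204
0.75 43 y -0.1541 -0.1162 zmax 0.223 z95 0.2208
0.76 29 y -0.1511 -0.1191 zmax 0.2291 z95 0.2239
0.77 50 y -0.1536 -0.093 zmax 0.2314 z95 0.2263
0.78 67 y -0.1594 -0.0899 zmax 0.2351 z95 0.2245
```

View pics/a_lens.png

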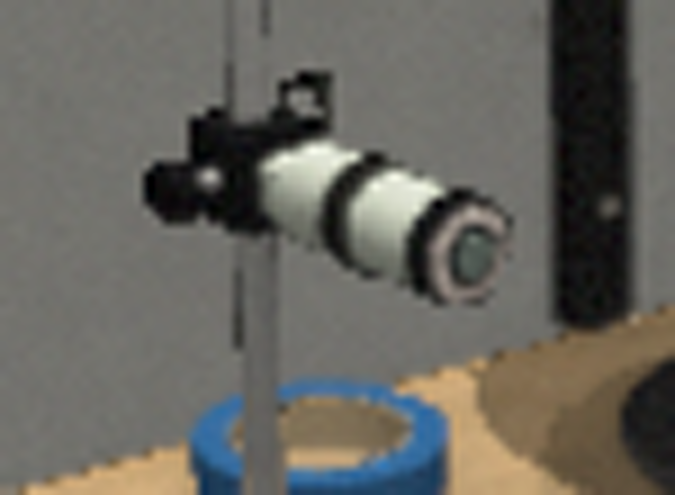

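View pics/a_lenst.png

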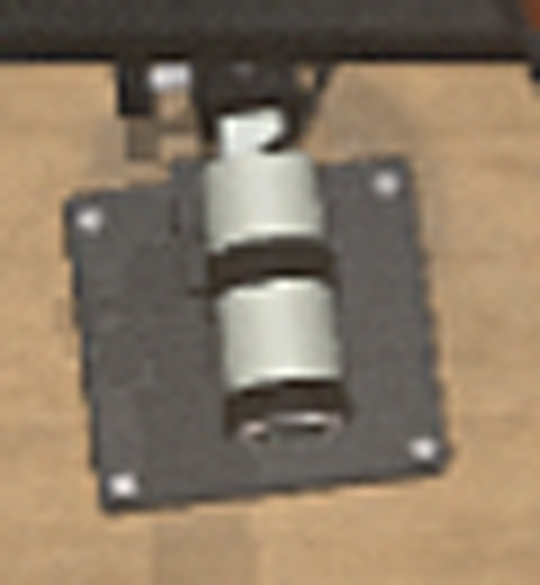

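Run:
```python
from h import *
o=load("a"); d=o["scene"]
c,v=rays(d,[[472/9+185-.44,253/9+120-.44]]); v=v[0]
a=np.array([.994,.11,0]);n=np.array([-.11,.994,0]);p0=np.array([.715,-.1395,0])
k=((p0-c)@n)/(v@n); print("lens via plane",c+k*v)
for z in(.195,.2,.205): print(z,c+v*(z-c[2])/v[2])
X=cloud(d); g=X[144:152,233:241]; print(np.nanmedian(g.reshape(-1,3),0))
# top: face
t=o["top"]; c2,v2=rays(t,[[290/9+225-.44,425/9+95-.44]]); v2=v2[0]
A=np.c_[v,-v2]; k=np.linalg.lstsq(A,c2-c,rcond=None)[0]; print("two view",c+k[0]*v,c2+k[1]*v2)
# bin rim via top depth
X=cloud(t); g=(X[...,2]>.075)&(X[...,2]<.09)&(X[...,0]>.35)&(X[...,0]<.65)&(X[...,1]>.12)&(X[...,1]<.42)
P=X[g];print(len(P)); px=np.argwhere(g)[:,::-1].astype(np.float32); r=cv2.minAreaRect(px); print(r); print(onz(t,cv2.boxPoints(r),.082).round(4).tolist(), onz(t,[r[0]],.082))
r=cv2.minAreaRect(P[:,:2].astype(np.float32)); print(r,np.median(P[:,2]))
# heights around
for name,(x0,x1,y0,y1) in dict(hat=(.55,.8,.1,.35),nearbin=(.3,.6,.1,.42),mid=(.3,.62,-.15,.15)).items():
  for dd in o.values():
    X=cloud(dd); q=X[(X[...,0]>x0)&(X[...,0]<x1)&(X[...,1]>y0)&(X[...,1]<y1)&(X[...,2]>.1)&(X[...,2]<.42)]
    if len(q): print(name,len(q),q.min(0).round(3),q.max(0).round(3))
```

```text
lens via plane [ 0.68193866 -0.1431587   0.20029523]
0.195 [ 0.69311182 -0.15074705  0.195     ]
0.2 [ 0.68256161 -0.14358178  0.2       ]
0.205 [ 0.67201139 -0.1364165   0.205     ]
[ 0.6785651  -0.13673496  0.2038544 ]
two view [ 0.67972134 -0.14165278  0.20134607] [ 0.67759358 -0.14447572  0.20090182]
472
((125.12495422363281, 211.6674041748047), (61.76856994628906, 49.6074333190918), 3.066485643386841)
[[0.4128, 0.3634, 0.082], [0.5678, 0.3598, 0.082], [0.5569, 0.1637, 0.082], [0.4033, 0.1692, 0.082]] [[0.48482946 0.26321893 0.082     ]]
((0.48511791229248047, 0.26493746042251587), (0.1966496855020523, 0.15414521098136902), 87.1988525390625) 0.0814816018031308
hat 5414 [0.607 0.1   0.1  ] [0.8   0.318 0.367]
hat 1135 [0.607 0.102 0.196] [0.682 0.283 0.288]
```

```bash
cat > go.py <<'E'
# usage: go.py x y z toolYdeg : slide/roll from present pose
from h import *
from scipy.spatial.transform import Rotation as R
import sys
def plan(x,y,z,a):
    s=arm.observe(); M=R.from_rotvec(s["ee_rot"]).as_matrix(); p=np.array(s["position"])
    sl=M.T@(np.array([x,y,z])-p)*1000
    cur=np.degrees(np.arctan2(M[1,1],M[0,1])); da=(a-cur+180)%360-180
    print("clock",round(s["clock"],2),"pos",p.round(4),"toolY",cur.round(2),"tilt",np.degrees(np.arccos(-M[2,2])).round(2),"F",np.round(s["force"],2),"T",np.round(s["ft_torque"],3),"w",round(s["width"],3),"j",np.round(s["joints"],2))
    print("slide",sl.round(1),"roll",round(-np.radians(da),3))
if __name__=="__main__": plan(*map(float,sys.argv[1:5]))
E
python3 go.py 0.487 -0.2004 0.2 66
```

```text
clock 0.1 pos [ 0.272  -0.5621  0.226 ] toolY -64.17 tilt 0.08 F [-0.01 -0.67  0.52] T [-0.014 -0.016 -0.014] w 1.003 j [ 1.02  0.44  0.02  1.57 -0.01  1.13 -0.08]
slide [ 351.1 -231.9   26.3] roll -2.272
```

Emit:
jog_arm --increments '[{"slide": [20, -14, 2], "roll": -0.1, "gripper": 1}, {"slide": [50, -33, 4], "roll": -0.22, "gripper": 1}, {"slide": [85, -56, 7], "roll": -0.34, "gripper": 1}, {"slide": [120, -79, 10], "roll": -0.46, "gripper": 1}, {"slide": [155, -102, 12], "roll": -0.58, "gripper": 1}, {"slide": [190, -125, 14], "roll": -0.7, "gripper": 1}, {"slide": [225, -148, 17], "roll": -0.82, "gripper": 1}, {"slide": [260, -171, 20], "roll": -0.94, "gripper": 1}, {"slide": [290, -192, 22], "roll": -1.06, "gripper": 1}, {"slide": [315, -208, 24], "roll": -1.18, "gripper": 1}]'

```text
clock: 0.93
position: [0.4663, -0.2345, 0.2026]
ee_rot: [-2.144, -2.296, -0.001]
force: [1.4, -0.7, 0.2]
width: 1.003
```

```bash
python3 go.py 0.487 -0.2004 0.17 66
```

```text
clock 0.93 pos [ 0.4663 -0.2345  0.2026] toolY 3.92 tilt 0.05 F [ 1.38 -0.73  0.23] T [-0.008 -0.145  0.009] w 1.003 j [ 0.65  0.32 -0.37  1.83  0.13  1.01  0.3 ]
slide [32.6 23.  32.6] roll -1.083
```

Emit:
jog_arm --increments '[{"slide": [6, 4, 4], "roll": -0.12, "gripper": 1}, {"slide": [12, 8, 8], "roll": -0.24, "gripper": 1}, {"slide": [18, 12, 14], "roll": -0.36, "gripper": 1}, {"slide": [24, 16, 20], "roll": -0.48, "gripper": 1}, {"slide": [28, 20, 26], "roll": -0.6, "gripper": 1}, {"slide": [32, 22, 32], "roll": -0.72, "gripper": 1}, {"slide": [32.6, 23, 32.6], "roll": -0.84, "gripper": 1}, {"slide": [32.6, 23, 32.6], "roll": -0.96, "gripper": 1}, {"slide": [32.6, 23, 32.6], "roll": -1.083, "gripper": 1}, {"slide": [32.6, 23, 32.6], "roll": -1.083, "gripper": 1}]'

```text
clock: 1.77
position: [0.4859, -0.2043, 0.1697]
ee_rot: [-0.658, -3.071, -0.0]
force: [-0.1, 0.1, 0.6]
width: 0.998
```

```bash
python3 go.py 0.487 -0.2004 0.055 66
python3 - <<'E'
from h import *
o=snap("b")
cv2.imwrite("pics/b_t2.png",cv2.resize(o["top"]["frame"][150:270,210:350],None,fx=4,fy=4,interpolation=cv2.INTER_CUBIC))
cv2.imwrite("pics/b_s2.png",cv2.resize(o["scene"]["frame"][110:270,200:360],None,fx=3.5,fy=3.5,interpolation=cv2.INTER_CUBIC))
E
```

```text
clock 1.77 pos [ 0.4859 -0.2043  0.1697] toolY 65.81 tilt 0.05 F [-0.1   0.14  0.58] T [ 0.018 -0.158  0.007] w 0.998 j [ 0.75  0.41 -0.6   1.85  0.27  0.97  1.18]
slide [  0.5   4.  114.7] roll -0.003
```

View pics/b_s2.png

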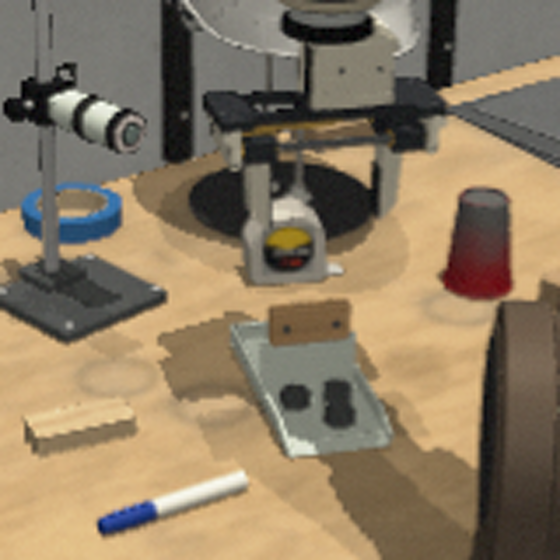

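View pics/b_t2.png

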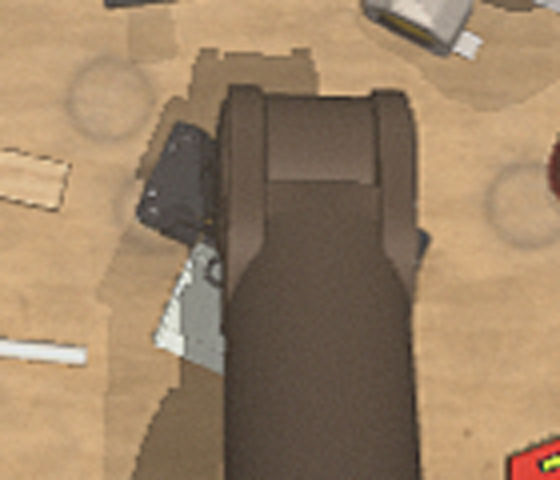

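Emit:
jog_arm --increments '[{"slide": [0.3, 4, 10], "roll": 0, "gripper": 1}, {"slide": [0.3, 4, 24], "roll": 0, "gripper": 1}, {"slide": [0.3, 4, 40], "roll": 0, "gripper": 1}, {"slide": [0.3, 4, 56], "roll": 0, "gripper": 1}, {"slide": [0.3, 4, 72], "roll": 0, "gripper": 1}, {"slide": [0.3, 4, 86], "roll": 0, "gripper": 1}, {"slide": [0.3, 4, 97], "roll": 0, "gripper": 1}, {"slide": [0.3, 4, 105], "roll": 0, "gripper": 1}, {"slide": [0.3, 4, 110], "roll": 0, "gripper": 1}, {"slide": [0.3, 4, 111], "roll": 0, "gripper": 1}]'

```text
clock: 2.7
position: [0.4873, -0.2002, 0.0583]
ee_rot: [-0.667, -3.069, -0.0]
force: [0.7, 0.2, 0.2]
width: 1.0
```

```bash
python3 go.py 0.487 -0.2004 0.055 66
python3 - <<'E'
from h import *
o=snap("c")
cv2.imwrite("pics/c_s2.png",cv2.resize(o["scene"]["frame"][130:270,230:350],None,fx=4.2,fy=4.2,interpolation=cv2.INTER_CUBIC))
E
```

```text
clock 2.7 pos [ 0.4873 -0.2002  0.0583] toolY 65.46 tilt 0.06 F [0.7  0.24 0.19] T [ 0.019 -0.17   0.008] w 1.0 j [ 0.67  0.55 -0.53  1.96  0.4   0.74  1.06]
slide [ 0.2 -0.3  3.3] roll -0.009
```

View pics/c_s2.png

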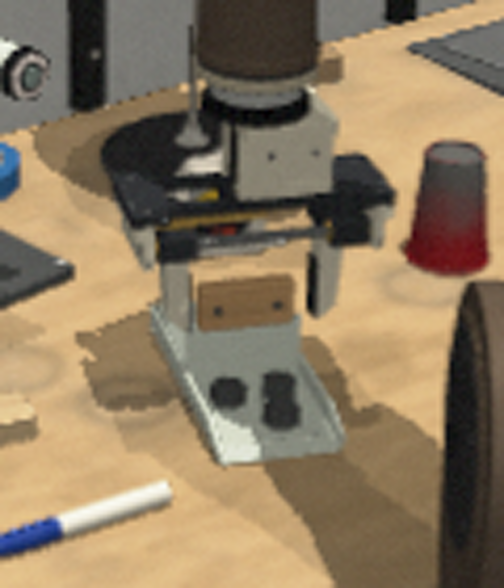

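Emit:
jog_arm --increments '[{"slide": [0.2, -0.3, 2], "roll": -0.01, "gripper": 1}, {"slide": [0.2, -0.3, 2], "roll": -0.01, "gripper": 0.85}, {"slide": [0.2, -0.3, 2], "roll": -0.01, "gripper": 0.8}, {"slide": [0.2, -0.3, 2], "roll": -0.01, "gripper": 0.75}, {"slide": [0.2, -0.3, 2], "roll": -0.01, "gripper": 0.7}, {"slide": [0.2, -0.3, 2], "roll": -0.01, "gripper": 0.7}, {"slide": [0.2, -0.3, 2], "roll": -0.01, "gripper": 0.7}, {"slide": [0.2, -0.3, 2], "roll": -0.01, "gripper": 0.7}, {"slide": [0.2, -0.3, 2], "roll": -0.01, "gripper": 0.7}, {"slide": [0.2, -0.3, 2], "roll": -0.01, "gripper": 0.7}]' --newtons 30

```text
clock: 3.63
position: [0.4884, -0.2006, 0.0581]
ee_rot: [0.651, 3.071, -0.0]
force: [0.9, 2.1, 6.1]
width: 0.778
```

```bash
python3 go.py 0.487 -0.2004 0.12 66
```

```text
clock 3.63 pos [ 0.4884 -0.2006  0.0581] toolY 66.07 tilt 0.13 F [0.87 2.08 6.1 ] T [ 0.273 -0.204 -0.025] w 0.778 j [ 0.68  0.55 -0.53  1.96  0.4   0.74  1.06]
slide [  1.2  -0.4 -61.9] roll 0.001
```

Emit:
jog_arm --increments '[{"slide": [0, 0, -2], "roll": 0, "gripper": 0.7}, {"slide": [0, 0, -5], "roll": 0, "gripper": 0.7}, {"slide": [0, 0, -9], "roll": 0, "gripper": 0.7}, {"slide": [0, 0, -14], "roll": 0, "gripper": 0.7}, {"slide": [0, 0, -19], "roll": 0, "gripper": 0.7}, {"slide": [0, 0, -24], "roll": 0, "gripper": 0.7}, {"slide": [0, 0, -29], "roll": 0, "gripper": 0.7}, {"slide": [0, 0, -33], "roll": 0, "gripper": 0.7}, {"slide": [0, 0, -36], "roll": 0, "gripper": 0.7}, {"slide": [0, 0, -37], "roll": 0, "gripper": 0.7}]'

```text
clock: 4.47
position: [0.4876, -0.2008, 0.0948]
ee_rot: [0.652, 3.072, -0.0]
force: [-0.0, 0.4, -4.6]
width: 0.783
```

```bash
python3 go.py 0.487 -0.2004 0.15 66;  python3 - <<'E'
from h import *
o=snap("d")
cv2.imwrite("pics/d_s2.png",cv2.resize(o["scene"]["frame"][130:270,230:350],None,fx=4.2,fy=4.2,interpolation=cv2.INTER_CUBIC))
E
```

```text
clock 4.47 pos [ 0.4876 -0.2008  0.0948] toolY 66.05 tilt 0.05 F [-0.01  0.44 -4.55] T [ 0.05  -0.149 -0.014] w 0.783 j [ 0.7   0.5  -0.56  1.93  0.36  0.82  1.1 ]
slide [  0.6   0.1 -55.2] roll 0.001
```

View pics/d_s2.png

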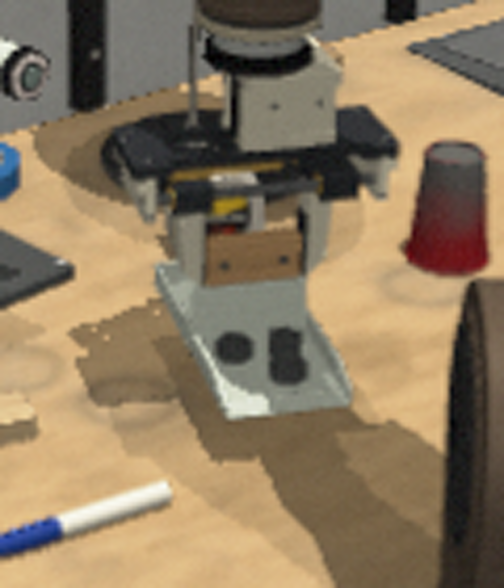

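Emit:
jog_arm --increments '[{"slide": [1, 2, -2], "roll": 0.01, "gripper": 0.7}, {"slide": [2.5, 5.5, -6], "roll": 0.03, "gripper": 0.7}, {"slide": [5, 11, -12], "roll": 0.06, "gripper": 0.7}, {"slide": [8, 18, -20], "roll": 0.1, "gripper": 0.7}, {"slide": [12, 27, -30], "roll": 0.15, "gripper": 0.7}, {"slide": [17, 38, -40], "roll": 0.2, "gripper": 0.7}, {"slide": [23, 51, -50], "roll": 0.26, "gripper": 0.7}, {"slide": [30, 66, -60], "roll": 0.32, "gripper": 0.7}, {"slide": [37, 82, -70], "roll": 0.38, "gripper": 0.7}, {"slide": [45, 100, -80], "roll": 0.44, "gripper": 0.7}]'

```text
clock: 5.4
position: [0.4865, -0.0901, 0.1748]
ee_rot: [-1.313, -2.854, 0.0]
force: [0.7, -0.2, -4.9]
width: 0.784
```

```bash
python3 go.py 0.485 0.228 0.19 -2
```

```text
clock 5.4 pos [ 0.4865 -0.0901  0.1748] toolY 40.6 tilt 0.0 F [ 0.68 -0.23 -4.9 ] T [ 0.142 -0.171 -0.026] w 0.784 j [ 0.5   0.33 -0.53  1.92  0.21  0.94  0.58]
slide [242.5 205.8 -15.2] roll 0.743
```

Emit:
jog_arm --increments '[{"slide": [14, 12, -5], "roll": 0.06, "gripper": 0.7}, {"slide": [28, 24, -9], "roll": 0.12, "gripper": 0.7}, {"slide": [42, 36, -12], "roll": 0.18, "gripper": 0.7}, {"slide": [57, 48, -14], "roll": 0.24, "gripper": 0.7}, {"slide": [72, 61, -15], "roll": 0.3, "gripper": 0.7}, {"slide": [87, 74, -15], "roll": 0.36, "gripper": 0.7}, {"slide": [102, 87, -15], "roll": 0.42, "gripper": 0.7}, {"slide": [117, 99, -15], "roll": 0.48, "gripper": 0.7}, {"slide": [132, 112, -15], "roll": 0.54, "gripper": 0.7}, {"slide": [146, 124, -15], "roll": 0.59, "gripper": 0.7}]'

```text
clock: 6.23
position: [0.4845, 0.1023, 0.1893]
ee_rot: [-2.084, -2.35, -0.0]
force: [-0.1, -0.8, -5.1]
width: 0.782
```

```bash
python3 go.py 0.485 0.228 0.19 -2
```

```text
clock 6.23 pos [0.4845 0.1023 0.1893] toolY 6.85 tilt 0.02 F [-0.14 -0.75 -5.15] T [ 0.039 -0.12  -0.031] w 0.782 j [ 0.08  0.31 -0.49  1.9   0.17  0.97 -0.37]
slide [124.7  15.5  -0.7] roll 0.155
```

Emit:
jog_arm --increments '[{"slide": [17, 2, 0], "roll": 0.04, "gripper": 0.7}, {"slide": [34, 4, 0], "roll": 0.07, "gripper": 0.7}, {"slide": [50, 6, 0], "roll": 0.1, "gripper": 0.7}, {"slide": [65, 8, 0], "roll": 0.12, "gripper": 0.7}, {"slide": [79, 10, 0], "roll": 0.14, "gripper": 0.7}, {"slide": [92, 11, 0], "roll": 0.15, "gripper": 0.7}, {"slide": [104, 13, 0], "roll": 0.155, "gripper": 0.7}, {"slide": [114, 14, 0], "roll": 0.155, "gripper": 0.7}, {"slide": [121, 15, 0], "roll": 0.155, "gripper": 0.7}, {"slide": [124, 15.5, 0], "roll": 0.155, "gripper": 0.7}]'

```text
clock: 7.07
position: [0.4848, 0.2269, 0.1892]
ee_rot: [-2.255, -2.187, -0.0]
force: [0.8, -0.0, -5.1]
width: 0.781
```

```bash
python3 go.py 0.485 0.228 0.14 -2;  python3 - <<'E'
from h import *
o=snap("e")
cv2.imwrite("pics/e_s2.png",cv2.resize(o["scene"]["frame"][110:310,70:270],None,fx=3,fy=3,interpolation=cv2.INTER_CUBIC))
cv2.imwrite("pics/e_t2.png",cv2.resize(o["top"]["frame"][130:260,60:220],None,fx=4,fy=4,interpolation=cv2.INTER_CUBIC))
E
```

```text
clock 7.07 pos [0.4848 0.2269 0.1892] toolY -1.76 tilt 0.03 F [ 0.81 -0.   -5.05] T [ 0.003 -0.043 -0.001] w 0.781 j [-0.17  0.37 -0.49  1.81  0.2   1.01 -0.76]
slide [ 1.   0.1 49.2] roll 0.004
```

View pics/e_s2.png

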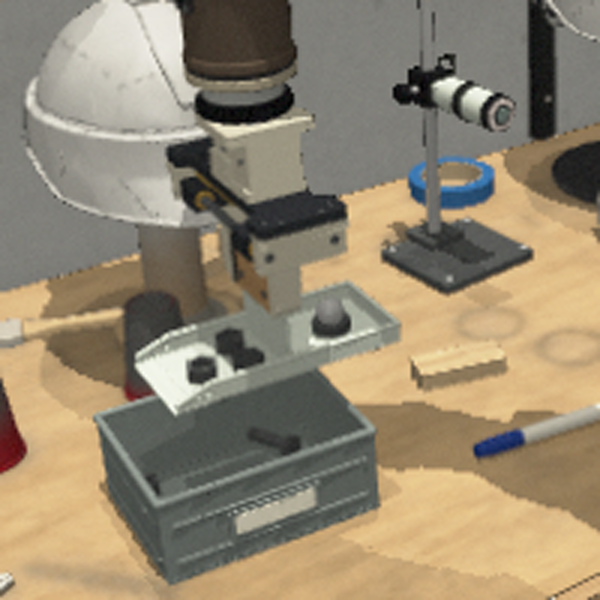

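View pics/e_t2.png

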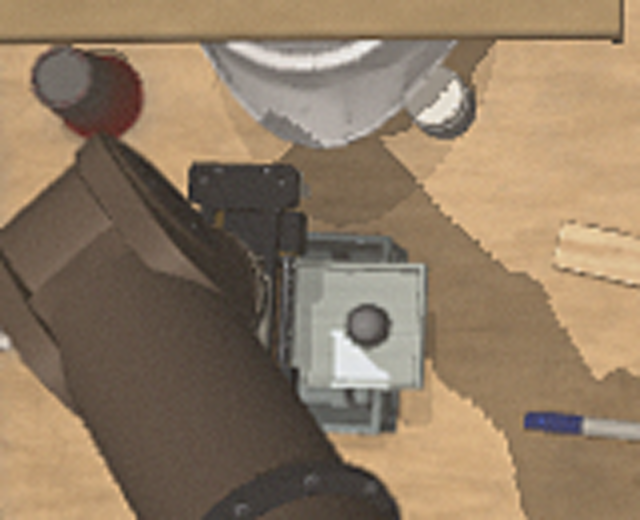

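Emit:
jog_arm --increments '[{"slide": [3, 0, 2], "roll": 0, "gripper": 0.7}, {"slide": [7, 0, 6], "roll": 0, "gripper": 0.7}, {"slide": [11, 0, 12], "roll": 0, "gripper": 0.7}, {"slide": [14, 0, 19], "roll": 0, "gripper": 0.7}, {"slide": [15, 0, 26], "roll": 0, "gripper": 0.7}, {"slide": [15, 0, 33], "roll": 0, "gripper": 0.7}, {"slide": [15, 0, 40], "roll": 0, "gripper": 0.7}, {"slide": [15, 0, 45], "roll": 0, "gripper": 0.7}, {"slide": [15, 0, 48], "roll": 0, "gripper": 0.7}, {"slide": [15, 0, 50], "roll": 0, "gripper": 0.7}]'

```text
clock: 8.0
position: [0.4856, 0.2402, 0.1385]
ee_rot: [-2.257, -2.185, 0.001]
force: [0.6, 0.7, -3.5]
width: 0.781
```

Emit:
jog_arm --increments '[{"slide": [0, 0, 1], "roll": 0, "gripper": 0.7}, {"slide": [0, 0, 2], "roll": 0, "gripper": 0.7}, {"slide": [0, 0, 3], "roll": 0, "gripper": 0.7}, {"slide": [0, 0, 4], "roll": 0, "gripper": 0.7}, {"slide": [0, 0, 5], "roll": 0, "gripper": 0.7}, {"slide": [0, 0, 6], "roll": 0, "gripper": 0.7}, {"slide": [0, 0, 7], "roll": 0, "gripper": 0.7}, {"slide": [0, 0, 8], "roll": 0, "gripper": 0.7}, {"slide": [0, 0, 9], "roll": 0, "gripper": 0.7}, {"slide": [0, 0, 10], "roll": 0, "gripper": 0.7}]'

```text
clock: 8.83
position: [0.4869, 0.2427, 0.1306]
ee_rot: [-2.256, -2.186, -0.007]
force: [0.5, 5.2, 7.1]
width: 0.781
```

```bash
python3 go.py 0.485 0.242 0.114 -2;  python3 - <<'E'
from h import *
o=snap("f")
cv2.imwrite("pics/f_s2.png",cv2.resize(o["scene"]["frame"][110:310,70:270],None,fx=3,fy=3,interpolation=cv2.INTER_CUBIC))
E
```

```text
clock 8.83 pos [0.4869 0.2427 0.1306] toolY -1.79 tilt 0.27 F [0.46 5.17 7.05] T [ 0.586  0.082 -0.044] w 0.781 j [-0.21  0.45 -0.47  1.86  0.26  0.88 -0.83]
slide [-0.8 -1.9 16.6] roll 0.004
```

View pics/f_s2.png

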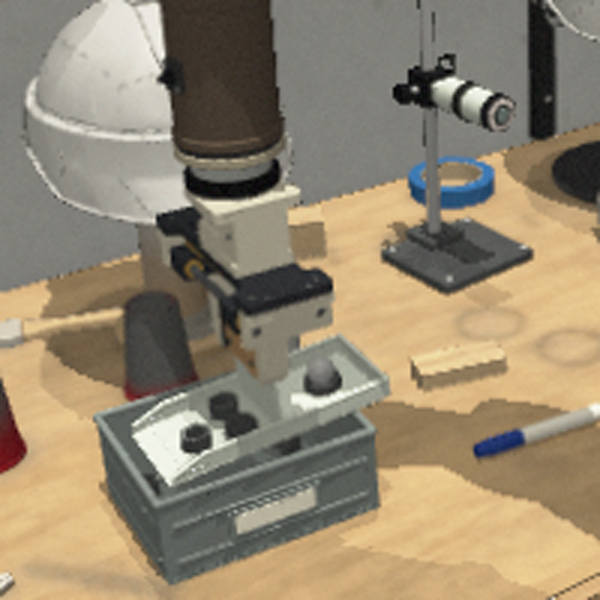

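Emit:
jog_arm --increments '[{"slide": [0, 0, 1], "roll": 0, "gripper": 0.7}, {"slide": [0, 0, 2], "roll": 0, "gripper": 0.7}, {"slide": [0, 0, 3], "roll": 0, "gripper": 0.7}, {"slide": [0, 0, 4], "roll": 0, "gripper": 0.7}, {"slide": [0, 0, 5], "roll": 0, "gripper": 0.7}, {"slide": [0, 0, 6], "roll": 0, "gripper": 0.7}, {"slide": [0, 0, 7], "roll": 0, "gripper": 0.7}, {"slide": [0, 0, 8], "roll": 0, "gripper": 0.7}, {"slide": [0, 0, 9], "roll": 0, "gripper": 0.7}, {"slide": [0, 0, 10], "roll": 0, "gripper": 0.7}]'

```text
clock: 9.77
position: [0.4875, 0.2442, 0.1213]
ee_rot: [-2.255, -2.187, -0.012]
force: [0.6, 7.4, 8.4]
width: 0.782
```

```bash
python3 go.py 0.485 0.242 0.114 -2;  python3 - <<'E'
from h import *
o=snap("g")
cv2.imwrite("pics/g_s2.png",cv2.resize(o["scene"]["frame"][110:310,70:270],None,fx=3,fy=3,interpolation=cv2.INTER_CUBIC))
E
```

```text
clock 9.77 pos [0.4875 0.2442 0.1213] toolY -1.77 tilt 0.43 F [0.57 7.43 8.39] T [ 1.318  0.152 -0.197] w 0.782 j [-0.22  0.46 -0.46  1.87  0.26  0.86 -0.84]
slide [-2.3 -2.5  7.2] roll 0.004
```

View pics/g_s2.png

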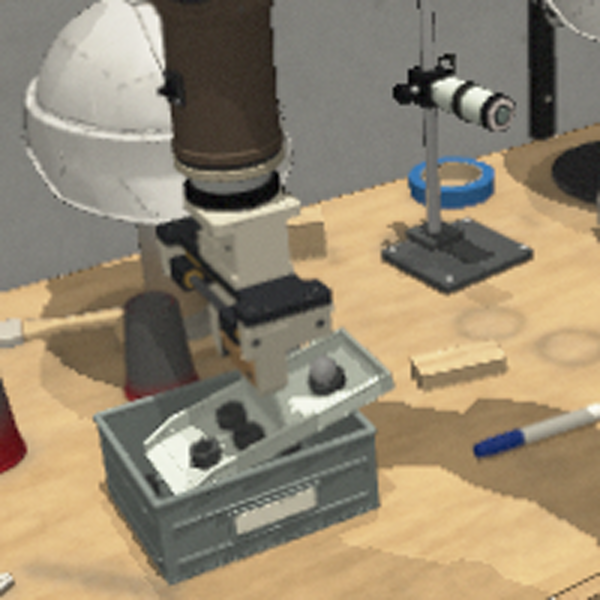

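Emit:
jog_arm --increments '[{"slide": [-1, 0, 1], "roll": 0, "gripper": 0.7}, {"slide": [-2, 0, 2], "roll": 0, "gripper": 0.7}, {"slide": [-3, 0, 3], "roll": 0, "gripper": 0.7}, {"slide": [-4.5, 0, 4], "roll": 0, "gripper": 0.7}, {"slide": [-6, 0, 5], "roll": 0, "gripper": 0.7}, {"slide": [-7.5, 0, 5], "roll": 0, "gripper": 0.7}, {"slide": [-9, 0, 5], "roll": 0, "gripper": 0.7}, {"slide": [-10.5, 0, 5], "roll": 0, "gripper": 0.7}, {"slide": [-12, 0, 5], "roll": 0, "gripper": 0.7}, {"slide": [-13, 0, 5], "roll": 0, "gripper": 0.7}]'

```text
clock: 10.7
position: [0.4881, 0.2344, 0.1177]
ee_rot: [-2.253, -2.187, -0.021]
force: [0.5, 16.0, 14.2]
width: 0.776
```

```bash
python3 go.py 0.485 0.242 0.114 -2;  python3 - <<'E'
from h import *
o=snap("i")
cv2.imwrite("pics/i_s2.png",cv2.resize(o["scene"]["frame"][110:310,70:270],None,fx=3,fy=3,interpolation=cv2.INTER_CUBIC))
E
```

```text
clock 10.7 pos [0.4881 0.2344 0.1177] toolY -1.7 tilt 0.76 F [ 0.46 16.04 14.24] T [ 3.054  0.306 -0.345] w 0.776 j [-0.2   0.46 -0.46  1.89  0.26  0.84 -0.82]
slide [ 7.4 -3.4  3.8] roll 0.005
```

View pics/i_s2.png

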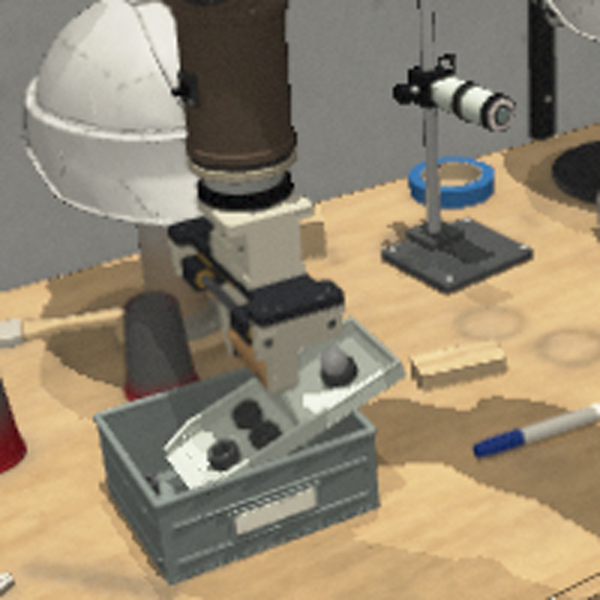

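Emit:
jog_arm --increments '[{"slide": [0.5, 0, 1], "roll": 0, "gripper": 0.7}, {"slide": [1, 0, 2], "roll": 0, "gripper": 0.7}, {"slide": [1.5, 0, 3], "roll": 0, "gripper": 0.7}, {"slide": [2, 0, 4], "roll": 0, "gripper": 0.7}, {"slide": [2, 0, 5], "roll": 0, "gripper": 0.7}, {"slide": [2, 0, 6], "roll": 0, "gripper": 0.7}, {"slide": [2, 0, 6], "roll": 0, "gripper": 0.7}, {"slide": [2, 0, 6], "roll": 0, "gripper": 0.7}, {"slide": [2, 0, 6], "roll": 0, "gripper": 0.7}, {"slide": [2, 0, 6], "roll": 0, "gripper": 0.7}]'

```text
clock: 11.63
position: [0.4883, 0.2364, 0.1116]
ee_rot: [-2.253, -2.187, -0.02]
force: [2.0, 14.1, 12.2]
width: 0.783
```

```bash
python3 go.py 0.485 0.242 0.114 -2;  python3 - <<'E'
from h import *
o=snap("j")
cv2.imwrite("pics/j_s2.png",cv2.resize(o["scene"]["frame"][110:310,70:270],None,fx=3,fy=3,interpolation=cv2.INTER_CUBIC))
E
```

```text
clock 11.63 pos [0.4883 0.2364 0.1116] toolY -1.7 tilt 0.75 F [ 2.04 14.06 12.23] T [ 2.888  0.081 -0.311] w 0.783 j [-0.21  0.47 -0.46  1.89  0.27  0.83 -0.83]
slide [ 5.5 -3.5 -2.4] roll 0.005
```

View pics/j_s2.png

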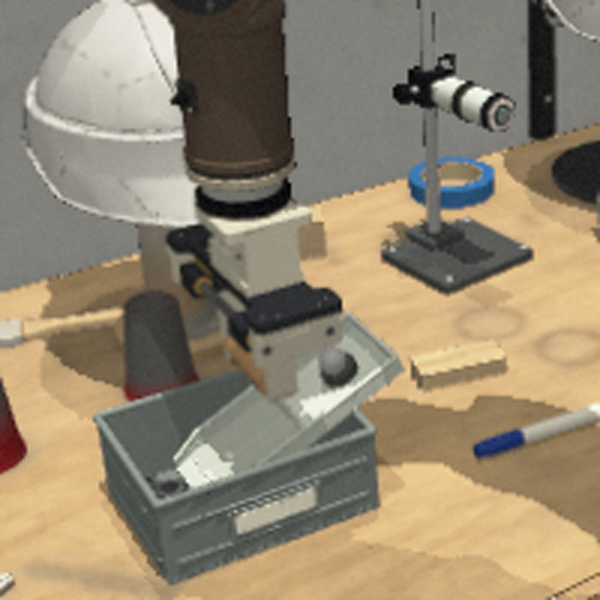

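Emit:
jog_arm --increments '[{"slide": [0, 0, -2], "roll": 0, "gripper": 0.7}, {"slide": [0, 0, -5], "roll": 0, "gripper": 0.7}, {"slide": [0, 0, -9], "roll": 0, "gripper": 0.7}, {"slide": [0, 0, -14], "roll": 0, "gripper": 0.7}, {"slide": [0, 0, -21], "roll": 0, "gripper": 0.7}, {"slide": [0, 0, -30], "roll": 0, "gripper": 0.7}, {"slide": [0, 0, -40], "roll": 0, "gripper": 0.7}, {"slide": [0, 0, -50], "roll": 0, "gripper": 0.7}, {"slide": [0, 0, -60], "roll": 0, "gripper": 0.7}, {"slide": [0, 0, -68], "roll": 0, "gripper": 0.7}]'

```text
clock: 12.57
position: [0.4857, 0.2297, 0.1777]
ee_rot: [2.256, 2.185, 0.002]
force: [-0.5, -0.1, -3.6]
width: 0.779
```

Emit:
jog_arm --increments '[{"slide": [0, 0, -6], "roll": 0, "gripper": 0.7}, {"slide": [-4, 0, -12], "roll": 0, "gripper": 0.7}, {"slide": [-10, 0, -16], "roll": 0, "gripper": 0.7}, {"slide": [-18, 0, -18], "roll": 0, "gripper": 0.7}, {"slide": [-28, 0, -20], "roll": 0, "gripper": 0.7}, {"slide": [-38, 0, -20], "roll": 0, "gripper": 0.7}, {"slide": [-48, 0, -20], "roll": 0, "gripper": 0.7}, {"slide": [-56, 0, -20], "roll": 0, "gripper": 0.7}, {"slide": [-62, 0, -20], "roll": 0, "gripper": 0.7}, {"slide": [-65, 0, -20], "roll": 0, "gripper": 0.7}]'

```text
clock: 13.4
position: [0.4832, 0.1631, 0.1959]
ee_rot: [2.258, 2.184, -0.001]
force: [-0.4, 0.2, -4.1]
width: 0.785
```

```bash
python3 go.py 0.485 0.242 0.2 -2;  python3 - <<'E'
from h import *
o=snap("k")
cv2.imwrite("pics/k_s2.png",cv2.resize(o["scene"]["frame"][110:310,70:270],None,fx=3,fy=3,interpolation=cv2.INTER_CUBIC))
cv2.imwrite("pics/k_t2.png",cv2.resize(o["top"]["frame"][130:260,60:220],None,fx=4,fy=4,interpolation=cv2.INTER_CUBIC))
E
```

```text
clock 13.4 pos [0.4832 0.1631 0.1959] toolY -1.91 tilt 0.04 F [-0.42  0.2  -4.15] T [ 0.092 -0.071 -0.015] w 0.785 j [-0.05  0.33 -0.48  1.86  0.18  1.   -0.64]
slide [78.9 -0.9 -4.1] roll 0.002
```

View pics/k_s2.png

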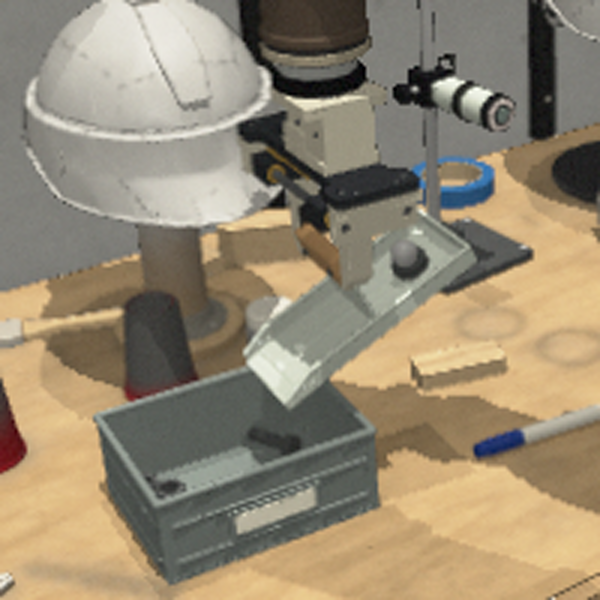

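View pics/k_t2.png

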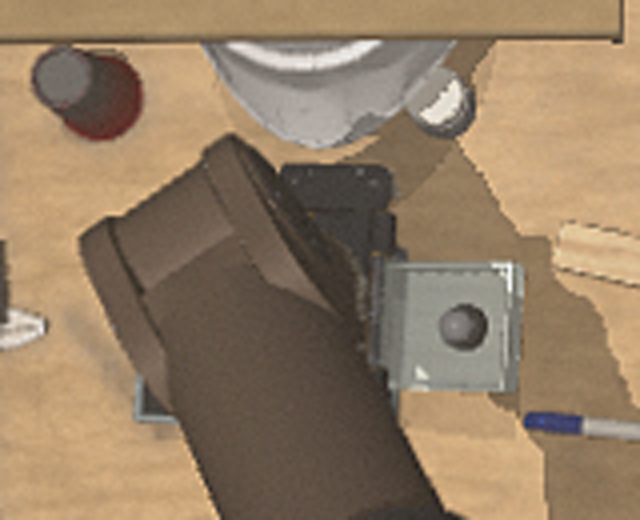

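Emit:
jog_arm --increments '[{"slide": [-2, 0, -1], "roll": -0.01, "gripper": 0.7}, {"slide": [-6, 0, -2], "roll": -0.03, "gripper": 0.7}, {"slide": [-12, 0, -3], "roll": -0.06, "gripper": 0.7}, {"slide": [-20, 0, -4], "roll": -0.1, "gripper": 0.7}, {"slide": [-30, 0, -5], "roll": -0.15, "gripper": 0.7}, {"slide": [-42, 1, -5], "roll": -0.21, "gripper": 0.7}, {"slide": [-55, 1, -5], "roll": -0.27, "gripper": 0.7}, {"slide": [-69, 1, -5], "roll": -0.33, "gripper": 0.7}, {"slide": [-84, 2, -5], "roll": -0.39, "gripper": 0.7}, {"slide": [-99, 2, -5], "roll": -0.45, "gripper": 0.7}]'

```text
clock: 14.33
position: [0.4823, 0.0656, 0.2013]
ee_rot: [1.706, 2.638, 0.001]
force: [0.4, 1.0, -3.5]
width: 0.783
```

```bash
python3 go.py 0.48 -0.20 0.2 96;  python3 - <<'E'
from h import *
o=snap("l")
cv2.imwrite("pics/l_s2.png",cv2.resize(o["scene"]["frame"][110:310,70:270],None,fx=3,fy=3,interpolation=cv2.INTER_CUBIC))
cv2.imwrite("pics/l_t2.png",cv2.resize(o["top"]["frame"][130:260,60:220],None,fx=4,fy=4,interpolation=cv2.INTER_CUBIC))
E
```

```text
clock 14.33 pos [0.4823 0.0656 0.2013] toolY 24.22 tilt 0.03 F [ 0.39  1.04 -3.55] T [ 0.087 -0.092  0.012] w 0.783 j [ 0.19  0.29 -0.54  1.9   0.18  1.   -0.  ]
slide [-241.3 -111.     1.1] roll -1.253
```

View pics/l_t2.png

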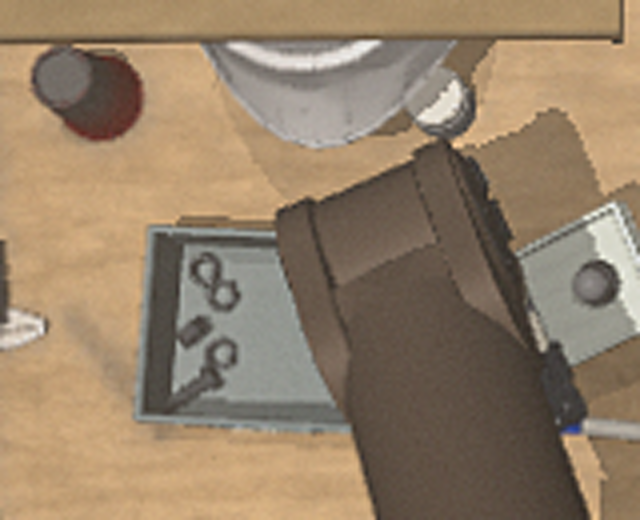

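Emit:
jog_arm --increments '[{"slide": [-13, -6, 0], "roll": -0.065, "gripper": 0.7}, {"slide": [-27, -12, 0], "roll": -0.13, "gripper": 0.7}, {"slide": [-42, -19, 0], "roll": -0.2, "gripper": 0.7}, {"slide": [-57, -26, 0], "roll": -0.27, "gripper": 0.7}, {"slide": [-73, -33, 0], "roll": -0.345, "gripper": 0.7}, {"slide": [-89, -41, 0], "roll": -0.42, "gripper": 0.7}, {"slide": [-105, -48, 0], "roll": -0.5, "gripper": 0.7}, {"slide": [-121, -56, 0], "roll": -0.58, "gripper": 0.7}, {"slide": [-137, -63, 0], "roll": -0.66, "gripper": 0.7}, {"slide": [-153, -70, 0], "roll": -0.74, "gripper": 0.7}]'

```text
clock: 15.27
position: [0.4805, -0.1025, 0.2013]
ee_rot: [0.637, 3.076, 0.001]
force: [-0.1, 0.6, -4.0]
width: 0.78
```

```bash
python3 go.py 0.48 -0.20 0.18 96
```

```text
clock 15.27 pos [ 0.4805 -0.1025  0.2013] toolY 66.61 tilt 0.03 F [-0.07  0.57 -4.04] T [ 0.126 -0.133  0.008] w 0.78 j [ 0.6   0.31 -0.61  1.89  0.21  1.01  1.05]
slide [-38.2 -89.7  21.2] roll -0.513
```

Emit:
jog_arm --increments '[{"slide": [-7, -16, 1], "roll": -0.08, "gripper": 0.7}, {"slide": [-13, -31, 3], "roll": -0.16, "gripper": 0.7}, {"slide": [-19, -45, 6], "roll": -0.235, "gripper": 0.7}, {"slide": [-24.5, -57, 9], "roll": -0.305, "gripper": 0.7}, {"slide": [-29, -67, 12], "roll": -0.37, "gripper": 0.7}, {"slide": [-32.5, -76, 15], "roll": -0.425, "gripper": 0.7}, {"slide": [-35, -83, 18], "roll": -0.465, "gripper": 0.7}, {"slide": [-37, -87, 20], "roll": -0.495, "gripper": 0.7}, {"slide": [-38, -89, 21], "roll": -0.51, "gripper": 0.7}, {"slide": [-38, -90, 21], "roll": -0.513, "gripper": 0.7}]'

```text
clock: 16.1
position: [0.4792, -0.2, 0.1799]
ee_rot: [0.158, -3.138, -0.001]
force: [-0.5, -0.1, -4.1]
width: 0.784
```

```bash
python3 go.py 0.48 -0.20 0.058 96;  python3 - <<'E'
from h import *
o=snap("m")
cv2.imwrite("pics/m_s2.png",cv2.resize(o["scene"]["frame"][100:280,190:360],None,fx=3.3,fy=3.3,interpolation=cv2.INTER_CUBIC))
E
```

```text
clock 16.1 pos [ 0.4792 -0.2     0.1799] toolY 95.76 tilt 0.03 F [-0.55 -0.08 -4.15] T [0.047 0.011 0.04 ] w 0.784 j [ 0.81  0.4  -0.68  1.85  0.29  1.    1.68]
slide [-8.000e-01 -1.000e-01  1.219e+02] roll -0.004
```

View pics/m_s2.png

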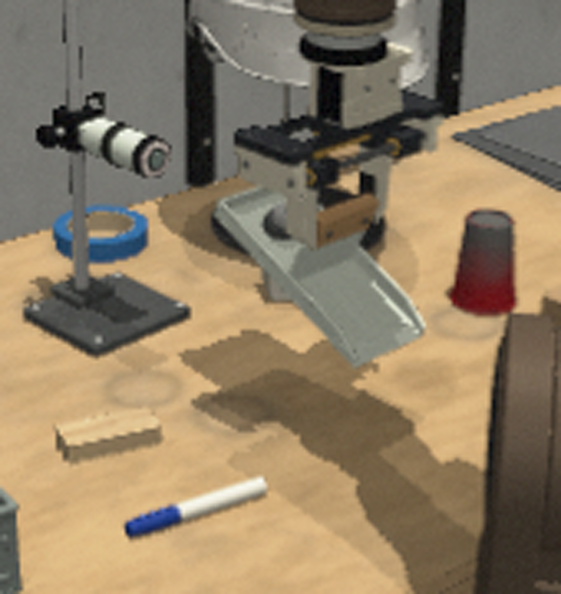

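Emit:
jog_arm --increments '[{"slide": [3, 0, 4], "roll": 0, "gripper": 0.7}, {"slide": [8, 0, 11], "roll": 0, "gripper": 0.7}, {"slide": [14, 0, 20], "roll": 0, "gripper": 0.7}, {"slide": [20, 0, 30], "roll": 0, "gripper": 0.7}, {"slide": [26, 0, 41], "roll": 0, "gripper": 0.7}, {"slide": [31, 0, 52], "roll": 0, "gripper": 0.7}, {"slide": [35, 0, 62], "roll": 0, "gripper": 0.7}, {"slide": [38, 0, 70], "roll": 0, "gripper": 0.7}, {"slide": [39, 0, 76], "roll": 0, "gripper": 0.7}, {"slide": [40, 0, 80], "roll": 0, "gripper": 0.7}]'

```text
clock: 17.03
position: [0.4385, -0.2043, 0.0993]
ee_rot: [0.157, -3.137, -0.001]
force: [0.2, -0.1, -2.7]
width: 0.779
```

```bash
python3 go.py 0.52 -0.20 0.058 96
```

```text
clock 17.03 pos [ 0.4385 -0.2043  0.0993] toolY 95.73 tilt 0.05 F [ 0.22 -0.08 -2.65] T [ 0.107 -0.046  0.035] w 0.779 j [ 0.81  0.45 -0.63  2.02  0.37  0.79  1.63]
slide [-81.6  -3.9  41.2] roll -0.005
```

Emit:
jog_arm --increments '[{"slide": [-3, 0, 2], "roll": 0, "gripper": 0.7}, {"slide": [-7, 0, 4], "roll": 0, "gripper": 0.7}, {"slide": [-12, 0, 6], "roll": 0, "gripper": 0.7}, {"slide": [-17, 0, 8], "roll": 0, "gripper": 0.7}, {"slide": [-22, 0, 10], "roll": 0, "gripper": 0.7}, {"slide": [-27, 0, 12], "roll": 0, "gripper": 0.7}, {"slide": [-32, 0, 14], "roll": 0, "gripper": 0.7}, {"slide": [-37, 0, 16], "roll": 0, "gripper": 0.7}, {"slide": [-42, 0, 18], "roll": 0, "gripper": 0.7}, {"slide": [-47, 0, 20], "roll": 0, "gripper": 0.7}]'

```text
clock: 17.87
position: [0.4864, -0.1996, 0.0799]
ee_rot: [0.157, -3.138, 0.0]
force: [-1.3, -0.4, -1.2]
width: 0.785
```

```bash
python3 go.py 0.52 -0.20 0.058 96;  python3 - <<'E'
from h import *
o=snap("n")
cv2.imwrite("pics/n_s2.png",cv2.resize(o["scene"]["frame"][100:280,190:360],None,fx=3.3,fy=3.3,interpolation=cv2.INTER_CUBIC))
E
```

```text
clock 17.87 pos [ 0.4864 -0.1996  0.0799] toolY 95.74 tilt 0.0 F [-1.32 -0.41 -1.22] T [ 0.045  0.427 -0.005] w 0.785 j [ 0.73  0.53 -0.6   1.94  0.41  0.8   1.57]
slide [-33.4  -3.7  21.9] roll -0.005
```

View pics/n_s2.png

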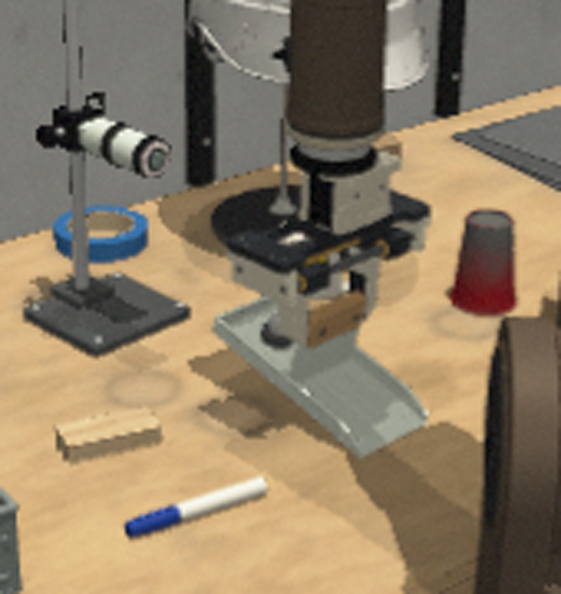

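Emit:
jog_arm --increments '[{"slide": [-5, 0, 2.5], "roll": 0, "gripper": 0.7}, {"slide": [-10, 0, 5], "roll": 0, "gripper": 0.7}, {"slide": [-15, 0, 7.5], "roll": 0, "gripper": 0.7}, {"slide": [-20, 0, 10], "roll": 0, "gripper": 0.7}, {"slide": [-25, 0, 12.5], "roll": 0, "gripper": 0.7}, {"slide": [-30, 0, 15], "roll": 0, "gripper": 0.7}, {"slide": [-35, 0, 17.5], "roll": 0, "gripper": 0.7}, {"slide": [-40, 0, 19.5], "roll": 0, "gripper": 0.7}, {"slide": [-43, 0, 21.5], "roll": 0, "gripper": 0.7}, {"slide": [-45, 0, 23], "roll": 0, "gripper": 0.7}]'

```text
clock: 18.8
position: [0.5301, -0.1953, 0.0583]
ee_rot: [0.157, -3.135, 0.002]
force: [-19.5, 1.3, 38.6]
width: 0.784
```

```bash
python3 go.py 0.52 -0.20 0.058 96;  python3 - <<'E'
from h import *
o=snap("p")
cv2.imwrite("pics/p_s2.png",cv2.resize(o["scene"]["frame"][100:280,190:360],None,fx=3.3,fy=3.3,interpolation=cv2.INTER_CUBIC))
E
```

```text
clock 18.8 pos [ 0.5301 -0.1953  0.0583] toolY 95.72 tilt 0.15 F [-19.49   1.33  38.55] T [ 0.423  3.983 -0.093] w 0.784 j [ 0.66  0.61 -0.57  1.86  0.44  0.81  1.53]
slide [10.5 -3.7  0.3] roll -0.005
```

View pics/p_s2.png

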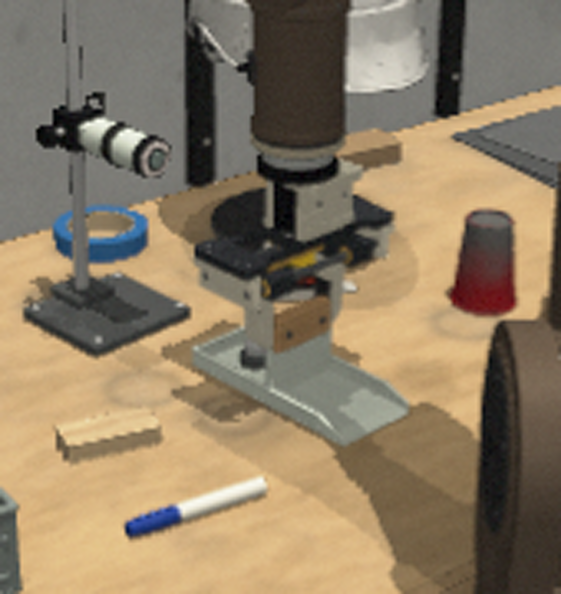

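Emit:
jog_arm --increments '[{"slide": [2, 0, -1], "roll": 0, "gripper": 0.7}, {"slide": [2, 0, -2], "roll": 0, "gripper": 0.7}, {"slide": [2, 0, -3], "roll": 0, "gripper": 0.7}, {"slide": [2, 0, -4], "roll": 0, "gripper": 0.7}, {"slide": [2, 0, -6], "roll": 0, "gripper": 0.7}, {"slide": [2, 0, -9], "roll": 0, "gripper": 0.7}, {"slide": [2, 0, -13], "roll": 0, "gripper": 0.7}, {"slide": [2, 0, -18], "roll": 0, "gripper": 0.7}, {"slide": [2, 0, -23], "roll": 0, "gripper": 0.7}, {"slide": [2, 0, -28], "roll": 0, "gripper": 0.7}]' --newtons 45

```text
clock: 19.73
position: [0.5288, -0.1954, 0.0858]
ee_rot: [-0.157, 3.137, -0.0]
force: [-0.3, 0.3, -3.4]
width: 0.782
```

Emit:
jog_arm --increments '[{"slide": [1, 0, -6], "roll": 0, "gripper": 0.7}, {"slide": [3, 0, -14], "roll": 0, "gripper": 0.7}, {"slide": [6, 0, -24], "roll": 0, "gripper": 0.7}, {"slide": [9, 0, -36], "roll": 0, "gripper": 0.7}, {"slide": [12, 0, -49], "roll": 0, "gripper": 0.7}, {"slide": [15, 0, -62], "roll": 0, "gripper": 0.7}, {"slide": [18, 0, -74], "roll": 0, "gripper": 0.7}, {"slide": [20, 0, -84], "roll": 0, "gripper": 0.7}, {"slide": [22, 0, -92], "roll": 0, "gripper": 0.7}, {"slide": [22, 0, -96], "roll": 0, "gripper": 0.7}]'

```text
clock: 20.57
position: [0.5068, -0.1979, 0.1826]
ee_rot: [-0.157, 3.137, -0.001]
force: [0.2, -0.3, -3.3]
width: 0.78
```

```bash
python3 go.py 0.523 -0.159 0.2325 96;  python3 - <<'E'
from h import *
o=snap("q")
cv2.imwrite("pics/q_s2.png",cv2.resize(o["scene"]["frame"][70:250,190:360],None,fx=3.3,fy=3.3,interpolation=cv2.INTER_CUBIC))
cv2.imwrite("pics/q_t2.png",cv2.resize(o["top"]["frame"][100:250,210:350],None,fx=4,fy=4,interpolation=cv2.INTER_CUBIC))
E
```

```text
clock 20.57 pos [ 0.5068 -0.1979  0.1826] toolY 95.72 tilt 0.08 F [ 0.22 -0.25 -3.34] T [ 0.12  -0.119  0.004] w 0.78 j [ 0.76  0.43 -0.66  1.79  0.3   1.02  1.66]
slide [-20.   37.  -49.9] roll -0.005
```

View pics/q_s2.png

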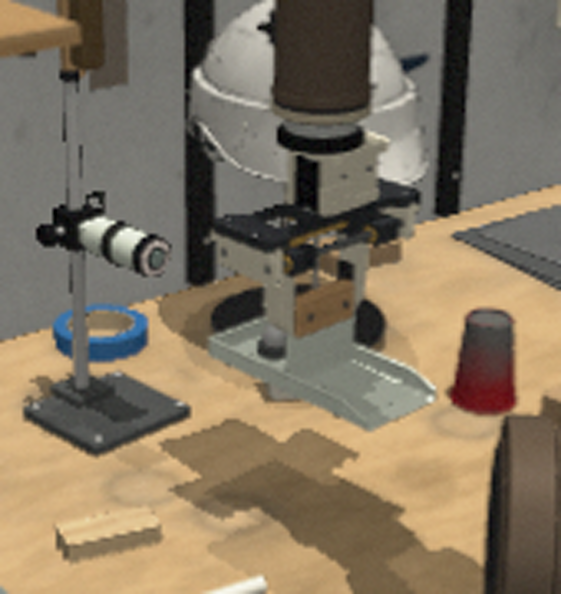

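View pics/q_t2.png

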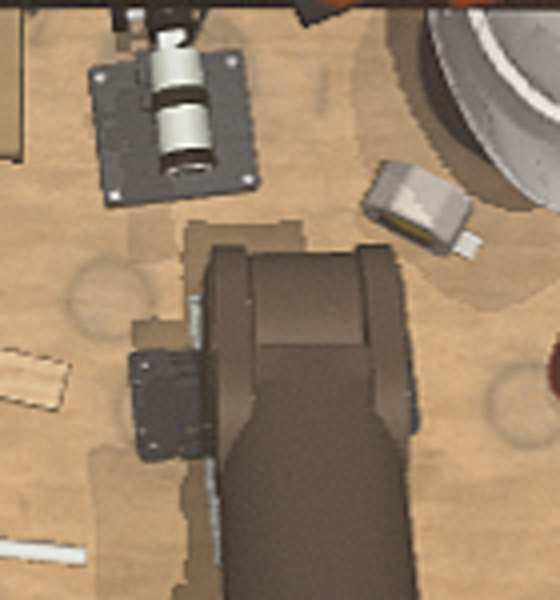

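```bash
cat > tm.py <<'E'
from h import *
import sys
from scipy.spatial.transform import Rotation as R
o=load(sys.argv[1]); d=o["scene"]; X=cloud(d)
s=arm.observe(); M=R.from_rotvec(s["ee_rot"]).as_matrix(); p=np.array(s["position"])
T=(X-p)@M  # tool frame: x to nose, y, z down
# tray frame guess: x=toolx, z up = -(toolz)+.058
tx,ty,tz=T[...,0],T[...,1],.058-T[...,2]
fl=(tx>.02)&(tx<.09)&(abs(ty)<.03)&(abs(tz-.008)<.012)
A=np.c_[tx[fl],ty[fl],np.ones(fl.sum())]; z=tz[fl]
for _ in range(4):
  c=np.linalg.lstsq(A,z,rcond=None)[0]; r=abs(A@c-z); k=r<2.5*r.std(); A,z=A[k],z[k]
print("floor n",len(z),"slopes x,y deg",np.degrees(np.arctan(c[:2])).round(2),"z at0",c[2].round(4))
# ball: depth points around expected
b=(abs(tx+.058)<.02)&(abs(ty)<.02)&(tz>.028)&(tz<.045)
P=X[b]; print("ball pts",len(P))
if len(P)>5:
  c0=P.mean(0)
  from scipy.optimize import least_squares
  q=least_squares(lambda c:np.linalg.norm(P-c,axis=1)-.012,c0-[0,0,.008],loss="soft_l1",f_scale=.001).x
  print("ball sphere",q.round(4),"tool-frame",((q-p)@M).round(4), "rms",np.std(np.linalg.norm(P-q,axis=1)-.012).round(4))
E
python3 tm.py q
python3 - <<'E'
from h import *
o=load("q");f=o["scene"]["frame"]
cv2.imwrite("pics/q_b.png",cv2.resize(f[150:205,245:330],None,fx=9,fy=9,interpolation=cv2.INTER_CUBIC))
E
```

```text
floor n 82 slopes x,y deg [0.14 0.08] z at0 0.0082
ball pts 20
ball sphere [ 0.5586 -0.1893  0.1465] tool-frame [-0.052   0.0032  0.0354] rms 0.0016
```

View pics/q_b.png

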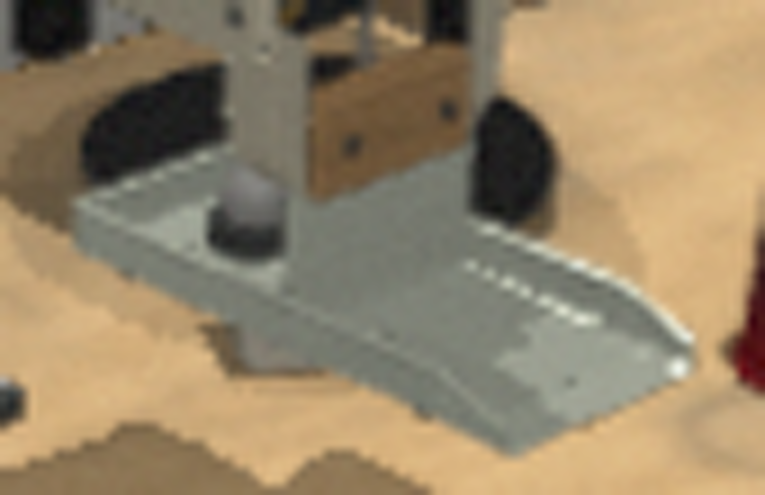

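Run:
```python
from h import *
from scipy.spatial.transform import Rotation as R
o=load("q"); d=o["scene"]
s=arm.observe(); M=R.from_rotvec(s["ee_rot"]).as_matrix(); p=np.array(s["position"])
for px in ([272.9,171.8],[272.2,171.8],[273.6,171.8]):
  q=onz(d,[px],.1506)[0]; print(q.round(4),((q-p)@M).round(4))
# corners at wall top z=.1246+.024: left-tail corner (75,208)px, nose lip corners (515,450),(690,365)
for px,z in (([75,205],.1486),([222,150],.1486),([515,452],.1306),([692,350],.1326)):
  q=onz(d,[[px[0]/9+245-.44,px[1]/9+150-.44]],z)[0]; print(q.round(4),((q-p)@M).round(4))
```

```text
[ 0.5562 -0.1881  0.1506] [-0.0497  0.0047  0.0313]
[ 0.5575 -0.1864  0.1506] [-0.0512  0.0063  0.0313]
[ 0.5549 -0.1898  0.1506] [-0.0483  0.0031  0.0313]
[ 0.5929 -0.1395  0.1486] [-0.0911  0.0494  0.0334]
[ 0.5998 -0.208   0.1486] [-0.0912 -0.0195  0.0334]
[ 0.3935 -0.1626  0.1306] [0.1096 0.0464 0.0511]
[ 0.41   -0.2536  0.1326] [ 0.1023 -0.0458  0.0492]
```

```bash
python3 go.py 0.530 -0.160 0.2325 96
```

```text
clock 20.67 pos [ 0.5071 -0.1977  0.1819] toolY 95.72 tilt 0.07 F [-0.01 -0.   -3.28] T [ 0.064 -0.155 -0.02 ] w 0.779 j [ 0.76  0.43 -0.66  1.79  0.3   1.02  1.66]
slide [-26.6  35.2 -50.6] roll -0.005
```

Emit:
jog_arm --increments '[{"slide": [0, 1, -3], "roll": 0, "gripper": 0.7}, {"slide": [0, 4, -9], "roll": 0, "gripper": 0.7}, {"slide": [-2, 9, -17], "roll": 0, "gripper": 0.7}, {"slide": [-5, 15, -26], "roll": 0, "gripper": 0.7}, {"slide": [-9, 21, -34], "roll": 0, "gripper": 0.7}, {"slide": [-14, 27, -41], "roll": 0, "gripper": 0.7}, {"slide": [-19, 31, -46], "roll": 0, "gripper": 0.7}, {"slide": [-23, 34, -49], "roll": -0.005, "gripper": 0.7}, {"slide": [-26, 35, -50.5], "roll": -0.005, "gripper": 0.7}, {"slide": [-26.6, 35.2, -50.5], "roll": -0.005, "gripper": 0.7}]'

```text
clock: 21.5
position: [0.5305, -0.1594, 0.2318]
ee_rot: [-0.166, 3.137, 0.0]
force: [-0.1, -0.0, -3.3]
width: 0.781
```

```bash
python3 go.py 0.530 -0.160 0.2325 96
python3 - <<'E'
from h import *
o=snap("r"); f=o["scene"]["frame"]
cv2.imwrite("pics/r_b.png",cv2.resize(f[120:200,200:320],None,fx=6.5,fy=6.5,interpolation=cv2.INTER_CUBIC))
cv2.imwrite("pics/r_t.png",cv2.resize(o["top"]["frame"][90:250,80:310],None,fx=3.4,fy=3.4,interpolation=cv2.INTER_CUBIC))
E
python3 tm.py r
```

```text
clock 21.5 pos [ 0.5305 -0.1594  0.2318] toolY 96.07 tilt 0.04 F [-0.1  -0.04 -3.28] T [ 0.092 -0.082  0.045] w 0.781 j [ 0.7   0.4  -0.68  1.7   0.27  1.14  1.61]
slide [ 0.6 -0.5 -0.7] roll 0.001
floor n 83 slopes x,y deg [-0.05  0.25] z at0 0.0082
ball pts 21
ball sphere [ 0.5823 -0.1506  0.1977] tool-frame [-0.0534  0.0039  0.0335] rms 0.0016
```

View pics/r_b.png

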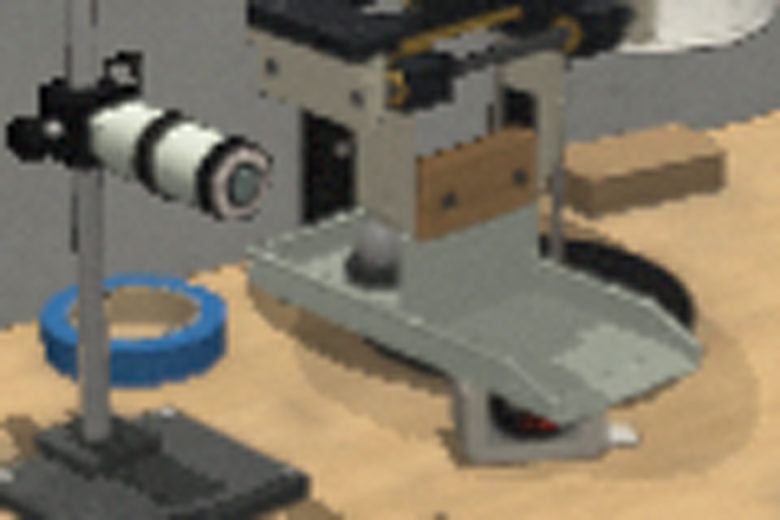

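View pics/r_t.png

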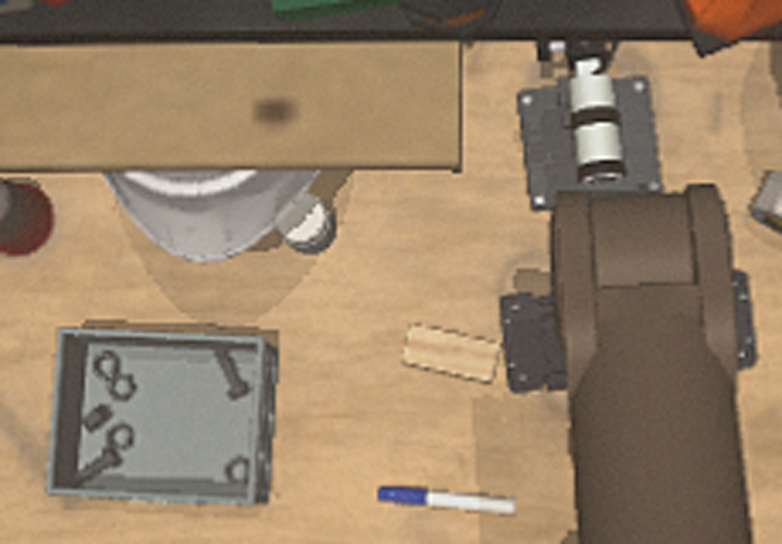

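Run:
```python
from h import *
o=load("r"); d=o["scene"]
a=np.array([.994,.11,0]); L=np.array([.680,-.1425,.2005]); n=np.array([-.11,.994,0])
for px in ([376,247],[372,247],[380,247],[376,252]):
  q=onz(d,[[px[0]/6.5+200-.42,px[1]/6.5+120-.42]],.1998)[0]; print(q.round(4),"lens x,y,z",((q-L)@a).round(4),((q-L)@n).round(4),(q-L)[2].round(4))
print(proj(d,[[.581,-.153,.2005]]))
# nuts in bin: heights
X=cloud(o["top"])
for u,v in ((123,387),(98,417),(119,437)):
  U,V=u/3.4+80-.35,v/3.4+90-.35; print(bydepth(o["top"],[[U,V]]).round(3), onz(o["top"],[[U,V]],.012).round(3))
# lens again from scene
```

```text
[ 0.5798 -0.1469  0.1998] lens x,y,z -0.1001 0.0067 -0.0007
[ 0.5809 -0.1454  0.1998] lens x,y,z -0.0988 0.008 -0.0007
[ 0.5787 -0.1483  0.1998] lens x,y,z -0.1014 0.0053 -0.0007
[ 0.575  -0.1433  0.1998] lens x,y,z -0.1045 0.0107 -0.0007
[[258.82096797 156.76909216]]
[[0.517 0.314 0.01 ]] [[0.517 0.313 0.012]]
[[0.487 0.334 0.023]] [[0.488 0.337 0.012]]
[[0.469 0.317 0.008]] [[0.469 0.316 0.012]]
```

Emit:
jog_arm --increments '[{"slide": [0, -0.5, 0], "roll": 0, "gripper": 0.7}, {"slide": [0, -1.5, -0.3], "roll": 0, "gripper": 0.7}, {"slide": [0, -2.5, -0.6], "roll": 0, "gripper": 0.7}, {"slide": [0, -3, -0.6], "roll": 0, "gripper": 0.7}, {"slide": [0, -3, -0.6], "roll": 0, "gripper": 0.7}, {"slide": [0, -3, -0.6], "roll": 0, "gripper": 0.7}, {"slide": [0, -3, -0.6], "roll": 0, "gripper": 0.7}, {"slide": [0, -3, -0.6], "roll": 0, "gripper": 0.7}, {"slide": [0, -3, -0.6], "roll": 0, "gripper": 0.7}, {"slide": [0, -3, -0.6], "roll": 0, "gripper": 0.7}]'

```text
clock: 22.43
position: [0.5301, -0.1628, 0.2322]
ee_rot: [-0.165, 3.137, -0.0]
force: [-0.4, 0.6, -3.8]
width: 0.777
```

```bash
python3 go.py 0.530 -0.163 0.2325 96
python3 - <<'E'
from h import *
o=snap("s"); f=o["scene"]["frame"]
cv2.imwrite("pics/s_b.png",cv2.resize(f[100:260,180:340],None,fx=3.7,fy=3.7,interpolation=cv2.INTER_CUBIC))
E
python3 tm.py s; python3 -c "
from h import *
import numpy as np
print(np.abs(arm.observe()['dq']).max())"
```

```text
clock 22.43 pos [ 0.5301 -0.1628  0.2322] toolY 96.03 tilt 0.0 F [-0.36  0.6  -3.81] T [ 0.074 -0.045 -0.046] w 0.777 j [ 0.7   0.4  -0.68  1.7   0.27  1.14  1.62]
slide [ 0.1 -0.2 -0.3] roll 0.001
floor n 71 slopes x,y deg [-0.32  0.31] z at0 0.0081
ball pts 23
ball sphere [ 0.581  -0.1539  0.1977] tool-frame [-0.0516  0.0036  0.0345] rms 0.0018
0.0016938655379930537
```

View pics/s_b.png

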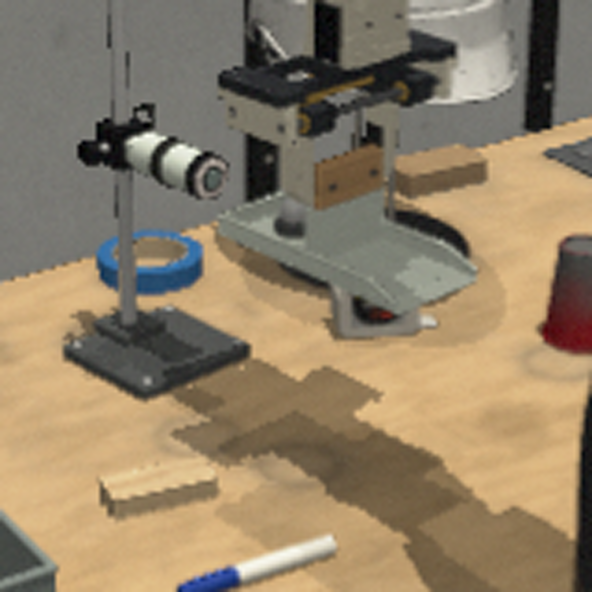

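```bash
python3 -c "
from cell import arm
print(arm.sign_off())"
```

```text
the job is handed in; nothing more can be done
None
```

I handed the job in at 22.4 s. All three nuts are in the bin, and the tray is held level in front of the lens with the ball still in its seat. The sign-off gives no verdict, so this rests on my last checks.

**How it was done:**
- **Grip:** The moves cannot tilt the tool. I therefore pinched the grip across its 72 mm length, not across its 16 mm thickness as your description says, so that the tray could swing between the pads.
- **Tipping:** I pressed the tray's ball half down on the bin rim until the nose dropped to roughly 30° (worked out from geometry) and the nuts slid out.
- **Levelling:** I drew the lip along the bench until the tray lay flat, then lifted it and carried it to the camera.

**Last checks:**
- **Nuts:** The top view shows all three on the bin floor, at z of about 0.01 to 0.02 m.
- **Level and stillness:** The tray floor is within about 0.4° of level and the arm was at rest.
- **Ball position:** The ball measured (0.581, −0.154, 0.198), against a target of (0.581, −0.153, 0.2005).
- **Camera and bystanders:** I saw no contact with the camera or stand, and the bystanders in the last pictures (marker, offcut, jar, cup and tape measure among them) looked unmoved. I did not measure their positions.

**Disagreements between checks:**
- **Grip shift:** The tray slid about 7 mm in the pads along its length, most likely during the levelling drag. I allowed for this in the final position.
- **Sideways position:** Casting a ray to the ball put it about 4 mm further sideways than the gripper position implied. I split the difference with a 3 mm correction.
- **Ball height:** The depth fit reads the ball about 2 mm lower than the gripper position does.

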